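# Press a bearing cup home with a capstan collar and tommy bar

### The job

Press the bearing cup home in the hub: put the tommy bar into a hole of the press's collar, turn the collar clockwise (seen from above) and move the bar on to another hole whenever its swing runs out, until the pressing plate sits fully down on the hub and the collar is nipped up snug; do not strain it once it has come up hard. Then draw the bar out and lay it flat on the bench, clear of the press. Turn the collar with the bar only, and leave the oil bottle, the grease tin and the pliers where they are.

Things in the scene. Friction and masses are not known exactly. Their poses are not given: they have to be found in the camera images.
- press: Dark green bearing press, screwed down. Origin on the bench top on the axis of its upright threaded column (16 mm thick, top 152 mm above the bench); z up. Base 150 mm along x, 134 mm along y, 16 mm high. Two fixed steel guide posts, 10 mm thick, tops 119 mm up, at y = +52 and -52 mm: a bar in the collar swings only between them, up to 75 degrees either side of the press's x axis
- collar: Grey steel capstan collar on the column, 80 mm across, 30 mm high. Origin on the axis at its holes' mid-height (102 mm above the bench when home, up to 7 mm higher at the start). Eight level radial blind holes in its side, 13 mm wide, 23 mm deep, 45 degrees apart, a dark line over each; one opens along this frame's x axis, which turns with the collar. Takes about 0.3 N m to turn, stays where left
- plate_face (a point): Middle of the underside of the dark steel pressing plate (9 mm thick, with ears over the posts) and the bearing cup below it. Turning the collar clockwise from above lowers collar and plate 12 mm a turn, until the plate meets the hub and the collar comes up against a hard stop, 155 to 210 degrees from the start, different each time
- shell_face (a point): Middle of the upper face of the silver hub shell, 76 mm above the bench; plate_face is 5 to 7 mm above it at the start and level with it when the cup is home
- bar_mid (a point): Middle of the square part of the tommy bar: dark steel, 12 mm square, 130 mm long, one end painted red; 0.16 kg, lying flat, its middle 6 mm up. x runs along it to the other end, a round nose 10 mm thick, 22 mm long, the last 7 mm tapered to 5 mm. The nose goes into a hole until the square shoulder, 65 mm from the middle, meets the collar
- bar_tip (a point): Tip of the bar's round nose, 87 mm from bar_mid along x
- oil: Black oil bottle with a yellow label, 47 mm across, 155 mm high, loose; origin under its middle
- grease: Round open blue and white grease tin, 86 mm across, 45 mm high, loose; origin under its middle
- pliers: Red-handled pliers, 170 mm long, 14 mm high, lying loose; origin under their middle

How it is judged (in metres and radians):
On the way, in this order (a step that is already met when the one before it is completed fails the run):
1. the bar's nose is in a hole of the collar (horizontal distance between bar_tip and collar below 0.03 m and z of bar_tip in the frame of collar between -0.01 and 0.01 m), for 0.1 s.
2. the collar is being turned down with the bar (plate less than 3 mm above the hub) (all of step 1 and z of plate_face in the frame of shell_face below 0.003 m), for 0.1 s.
3. the plate is down on the hub and the collar is nipped up: the bar pushes on it with more than 10.0 N (all of step 1 and z of plate_face in the frame of shell_face below 0.0005 m and contact force between bar and collar above 10 N), for 0.1 s.
At the end, for the whole second after the job is handed in: The plate is within 0.6 mm of the hub's face; the bar lies flat and still on the bench, its middle under 12 mm up and over 120 mm, its tip over 80 mm, from the press's axis (z of plate_face in the frame of shell_face below 0.0006 m and height (world z) of bar_mid below 0.012 m and linear speed of bar below 0.02 m/s and horizontal distance between bar_mid and press above 0.12 m and horizontal distance between bar_tip and press above 0.08 m); the robot touches nothing.
It fails at once if the collar is strained when it is home: the bar presses on it with more than 50.0 N (z of plate_face in the frame of shell_face below 0.0006 m and contact force between bar and collar above 50 N).
It fails at once if the gripper itself pushes on the collar (more than 8 N) (contact force between the fingers and collar above 8 N).
It fails at once if the oil bottle, grease tin or pliers are moved by more than 25 mm (distance of any of oil, grease, pliers from where it was at the start of the episode above 0.025 m).
It also fails if it takes over 72 s, if anything falls off the work surface, if the arm or the gripper's body presses on something with over 40 N, if the wrist force passes 120 N, or if a joint passes its speed limit or range.

### The arm

A 6-joint arm with a two-finger parallel gripper is mounted at the origin on a cart in front of the work surface, level with it; the furniture and walls round the work are solid. World frame = base frame: x ahead of the robot, y to its left, z up, the work surface at z = 0. Lengths are in mm, angles in rad, forces in N, time in s.
With the tool pointing down it reaches from about 275 to 1000 mm from the base axis. Payload 8.4 kg.
Tool frame: the origin (TCP) lies at the very end of the fingers, on their centre line; the grasp point (between the pads) lies 19 mm behind it (r.tcp_to_grasp is the distance from the TCP to the grasp point, in mm); z points along the fingers, y is the line along which they close (so a half turn about z gives the same grasp; the last joint's range is limited). The gripper opens to 85 mm and grips with 20 to 120 N. Pads are 22 mm wide; open, the fingers measure 114 mm over their backs; the gripper's body (76 mm by 85 mm) begins 54 mm behind the grasp point. The pads swing forward as they close: fully open they stand 13 mm farther back than shut.
Start: joints at [-1.18, 0.353, 1.633, -0, 1.155, -0.002], TCP at [239.234, -577.404, 231.281] pointing down, gripper open.
Joint ranges: [-2.63, 2.63], [-0.92, 2.1], [0.06, 2.66], [-1.3, 4.44], [0, 2.69], [-3.02, 3.02]. Speed limits (rad/s): [2.22, 2.22, 2.79, 3.14, 3.14, 3.14].

### API

Orientations are given as [roll, pitch, yaw] about the fixed x, y, z axes, in that order (R = Rz(yaw) Ry(pitch) Rx(roll)).
In Python, from rig import r gives the robot as it stands. The module is installed in compiled form; this text tells all that it offers.
- The arm moves only by the tool play_rows, never from a script. Its argument "rows" is a list of rows, each an object with "dp": the shift along the tool's x, y, z in units of 40 mm (1.0 is 40 mm), a list of three; "turn": the turn, a rotation vector about the tool's x, y, z in units of 6 degrees (1.0 is 6 degrees), a list of three; "fingers": the closure, from 0 (fully open) to 1 (shut). In form: [{"dp": [tx, ty, tz], "turn": [wx, wy, wz], "fingers": fingers}, ...]. A call has 1 to 5 rows; each row shifts and turns the commanded pose from where the row before left it, along the tool's axes as they then stand; what a row does not reach is not made up. A row lasts 1/12 s, in which the tool goes at most 41.7 mm and 7.16 degrees, less where a joint would pass 70% of its speed; a pose out of reach is approached as far as the arm can. A call is refused whole if a number of a shift passes 1 or a number of a turn 1, either way. A call with a gripper value outside its range is refused whole. The fingers move at their own pace and stop on an object; "force" is the grip in N (left out, the last holds). Time passes only in rows, so rows that do not move let the fingers close. It gives the time, the measured TCP pose, the force, the opening and the grip force at its end, in the units of the state.
- r.sense(): the state, without advancing time (a new reading comes with each control period).
- r.grab_frame(name): name is "scene" or "top"; returns a dict with "pixels" (384x512x3 uint8, red, green, blue), "fx", "fy", "cx", "cy" (pixels), "pose" (4x4, takes a point from camera to world coordinates). Camera axes: x right, y down, z forward; pixel columns grow to the right and rows downward; lengths in mm; the calibration is good to about 2 mm. A picture is of the moment at which its call begins. There is no depth.
- r.sign_off(): hands the job in; it is judged then, once.
The state is a dict: "clock": time; "qpos": joint angles; "qvel": joint speeds; "joint_efforts": joint torques, N m; "eef_pos": TCP position; "tcp_rot": TCP orientation; "contact_force": force on the tool from outside, world axes, zero at the start; "wrist_torque": the same for the moment, N m; "opening": opening from 0.0 (shut) to 1.0 (fully open); "grasp_force": force on a finger pad.
Only numpy, scipy, OpenCV 4.12 (cv2) and the standard library are available. Lean on these libraries where they do the work, as an engineer would, in place of code of your own. Each camera call takes 0.05 s, during which the arm holds its last target. There are 200 camera calls.

## Working session

There is one attempt and no reset: what is moved stays moved. The work goes in short steps, Python scripts to look and compute and a tool call to move; the robot and the scene stay as the last step left them, time stands still between calls to the robot, and variables do not carry over. Pictures are saved under pics/ and viewed, at most 12 in all, crops included, and the job is handed in when it is done.

Besides the shell and the picture viewer there is one more tool, called after "Call:" by a JSON object that holds its "fn" and its "kwargs". play_rows: Moves the arm, as the interface text tells. Its arguments: {"type":"object","properties":{"rows":{"type":"array"},"force":{"type":"number"}},"required":["rows"]}

```bash
mkdir -p pics; cat > h.py <<'E'
import numpy as np,cv2
from rig import r
from scipy.spatial.transform import Rotation as R
def grab(n,f=None):
    d=r.grab_frame(n); d['bgr']=cv2.cvtColor(d['pixels'],cv2.COLOR_RGB2BGR)
    if f: cv2.imwrite('pics/'+f,d['bgr'])
    return d
def ray(d,u,v):
    T=np.array(d['pose']); k=np.array([(u-d['cx'])/d['fx'],(v-d['cy'])/d['fy'],1])
    return T[:3,3],T[:3,:3]@k
def onz(d,u,v,z):
    o,k=ray(d,u,v); return o+k*(z-o[2])/k[2]
def proj(d,p):
    T=np.array(d['pose']); c=T[:3,:3].T@(np.array(p)-T[:3,3]); return d['fx']*c[0]/c[2]+d['cx'],d['fy']*c[1]/c[2]+d['cy']
E
python3 - <<'E'
from h import *
s=r.sense(); print(s)
a=grab('scene','s0.png');b=grab('top','t0.png')
for d in(a,b): print(np.round(d['pose'],3).tolist(),d['fx'],d['cx'],d['cy'])
E
```

```text
{'clock': 0.0, 'qpos': array([-1.18039093e+00,  3.53708016e-01,  1.63414626e+00,  4.04899783e-05,
        1.15521449e+00, -2.38732102e-03]), 'qvel': array([-0.00050774, -0.00073496,  0.00020038, -0.0009099 ,  0.00038141,
        0.00102702]), 'joint_efforts': array([-1.77830152e-03, -6.05261636e+01, -3.42063153e+01,  9.09610947e-06,
        9.50924645e-03, -4.13106000e-05]), 'eef_pos': array([ 239.06296359, -576.93929371,  230.51911353]), 'tcp_rot': array([-3.14011663e+00, -4.05432082e-05,  3.92776310e-01]), 'contact_force': array([ 0.50932065,  0.10784359, -0.12713772]), 'wrist_torque': array([ 0.00788604, -0.03404947, -0.0121186 ]), 'grasp_force': 0.0, 'opening': 0.9991456029800222}
[[-0.902, -0.235, 0.361, 37.945], [-0.431, 0.492, -0.756, 1121.019], [0.0, -0.838, -0.545, 894.151], [0.0, 0.0, 0.0, 1.0]] 450.9004649389554 259.38054376615145 192.4996374051084
[[0.007, -0.984, 0.177, 336.644], [-0.996, 0.009, 0.091, -113.874], [-0.091, -0.177, -0.98, 1320.075], [0.0, 0.0, 0.0, 1.0]] 413.09773513293885 253.92714127255095 181.6156575779275
```

View pics/s0.png

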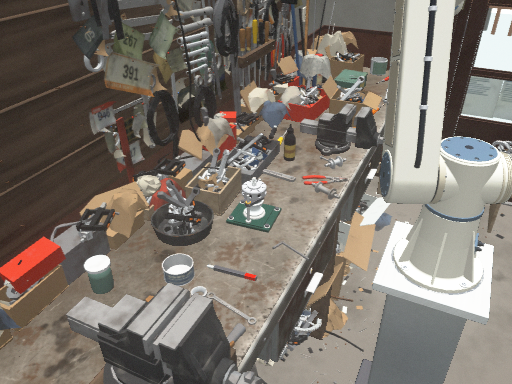

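View pics/t0.png

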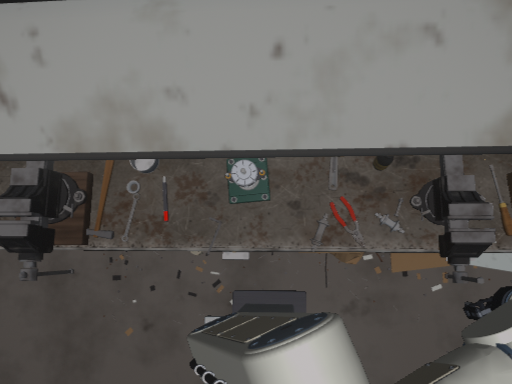

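The scene view shows the press at about (254,208), the bar from (208,266) to its red end at (257,276), the grease tin at (178,268), the oil bottle at (290,146) and the pliers at (322,180). In the top view, the press is at about (246,178), and the bar runs from nose (165,178) to red end (166,220).

```bash
python3 - <<'E'
from h import *
a=grab('scene');b=grab('top')
np.savez('f0.npz',a=a['bgr'],b=b['bgr'])
A=cv2.resize(a['bgr'][165:290,195:295],None,fx=4.5,fy=4.5,interpolation=cv2.INTER_CUBIC)[:600]
B=cv2.resize(b['bgr'][150:230,155:280],None,fx=6,fy=6,interpolation=cv2.INTER_CUBIC)
cv2.imwrite('pics/A.png',A);cv2.imwrite('pics/B.png',B)
# red end
for d,n,box in((a,'s',(195,295,255,290)),(b,'t',(155,180,170,230))):
    h=cv2.cvtColor(d['bgr'],cv2.COLOR_BGR2HSV); m=((h[...,0]<8)|(h[...,0]>172))&(h[...,1]>150)&(h[...,2]>80)
    M=np.zeros_like(m);x0,x1,y0,y1=box;M[y0:y1,x0:x1]=m[y0:y1,x0:x1];ys,xs=np.nonzero(M);print(n,len(xs),xs.mean(),ys.mean(),xs.min(),xs.max(),ys.min(),ys.max(),onz(d,xs.mean(),ys.mean(),8))
print(onz(b,165,177,8),onz(b,166,220,8),onz(a,208,266,6),onz(a,257,276,8),onz(b,247,178,100),'grease',onz(b,145,164,45),'pl',onz(b,343,210,10),'oil',onz(b,383,160,100))
E
```

```text
s 59 249.84745762711864 276.2542372881356 245 255 273 280 [463.0192943  292.05713376   8.        ]
t 40 165.5 215.5 164 167 211 220 [463.72838196 296.40046063   8.        ]
[591.48608122 303.96407977   8.        ] [449.07733168 294.0629286    8.        ] [591.88961833 304.47317844   6.        ] [445.37061084 282.50136438   8.        ] [567.88760688  20.47514411 100.        ] grease [628.08496875 360.8712169   45.        ] pl [ 479.78624193 -273.28342851   10.        ] oil [ 617.90410242 -383.28652737  100.        ]
```

View pics/A.png

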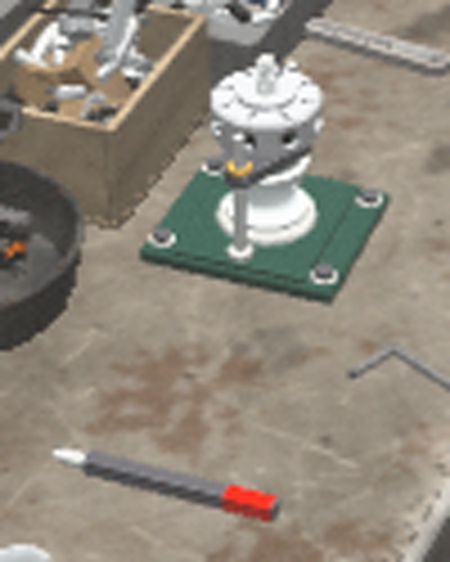

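View pics/B.png

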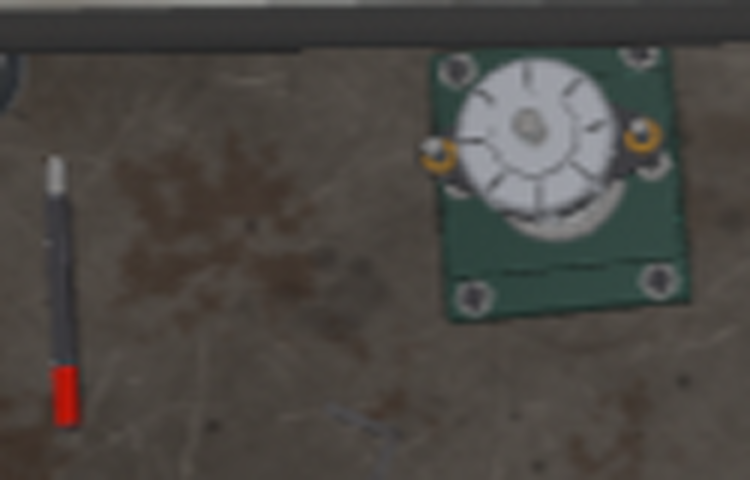

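The crops show the press clearly: column top at top-view (243,171), post tops at (228,176) and (262,172), with eight dark lines on the collar. The bar's nose tip is at scene (207,266), and its red end points at the robot.

```bash
cat > m.py <<'E'
from h import *
def loc(a,b):
    h=cv2.cvtColor(a['bgr'],cv2.COLOR_BGR2HSV)
    m=((h[...,0]>55)&(h[...,0]<95)&(h[...,1]>70)).astype(np.uint8); m[:190]=0;m[240:]=0;m[:,:215]=0;m[:,290:]=0
    m=cv2.morphologyEx(m,cv2.MORPH_OPEN,np.ones((2,2),np.uint8))
    ys,xs=np.nonzero(m); P=np.array([onz(a,x,y,16)[:2] for x,y in zip(xs,ys)],np.float32)
    rc=cv2.minAreaRect(P); print('base scene',rc,len(P))
    h=cv2.cvtColor(b['bgr'],cv2.COLOR_BGR2HSV)
    m=((h[...,0]>55)&(h[...,0]<95)&(h[...,1]>70)).astype(np.uint8); m[:157]=0;m[210:]=0;m[:,:220]=0;m[:,278:]=0
    ys,xs=np.nonzero(m); P=np.array([onz(b,x,y,16)[:2] for x,y in zip(xs,ys)],np.float32)
    print('base top',cv2.minAreaRect(P),P.min(0),P.max(0))
    for n,d,pts in(('top',b,((228,175.8),(262,172.2))),):
        q=[onz(d,*p,119)[:2] for p in pts];print('posts',q,np.mean(q,0),np.degrees(np.arctan2(*(q[1]-q[0])))) 
def lines(b,c,z):
    g=cv2.cvtColor(b['bgr'],cv2.COLOR_BGR2GRAY).astype(np.float32)
    th=np.arange(0,360,1.5); o=[]
    for t in th:
        u=np.array([proj(b,[c[0]+q*np.cos(np.radians(t)),c[1]+q*np.sin(np.radians(t)),z]) for q in np.arange(28,38,1)],np.float32)
        o.append(cv2.remap(g,u[:,0],u[:,1],cv2.INTER_LINEAR).mean())
    o=np.array(o);f=o-cv2.blur(np.tile(o,3)[None],(31,1))[0][len(o):2*len(o)]
    w=(f*np.exp(1j*8*np.radians(th))).mean(); return (np.degrees(np.angle(-w))/8)%45,abs(w),o
E
python3 - <<'E'
from m import *
a=grab('scene');b=grab('top'); loc(a,b)
print('column top',onz(b,155+528/6,150+125/6,152), onz(a,195+266/4.5,165+62/4.5,152))
g=cv2.cvtColor(b['bgr'],cv2.COLOR_BGR2GRAY); 
m=(g[155:192,225:268]>115).astype(np.uint8); m=cv2.morphologyEx(m,cv2.MORPH_CLOSE,np.ones((3,3)));print('\n'.join(''.join('#' if x else '.' for x in q) for q in m))
h=cv2.convexHull(max(cv2.findContours(m,0,1)[0],key=cv2.contourArea)); e=cv2.fitEllipse(h); print(e, onz(b,e[0][0]+225,e[0][1]+155,123))
# bar axis in both views: dark + bright nose points
for n,d,(x0,x1,y0,y1) in(('t',b,(160,172,172,224)),('s',a,(200,262,260,284))):
    c=d['bgr'][y0:y1,x0:x1].astype(int);print(n);print(c.sum(2)//3 if n=='t' else c[:, :].sum(2)[:, ::1][:24,4:60:2]//3)
E
```

```text
base scene ((572.9223022460938, 30.273860931396484), (146.60853576660156, 124.17900848388672), 11.867269515991211) 449
base top ((579.2032470703125, 27.226314544677734), (143.21295166015625, 127.42594146728516), 4.956247806549072) [502.72238  -41.462337] [647.387    96.08092]
posts [array([571.56819375,  75.62495913]), array([581.38017192, -26.30360491])] [576.47418284  24.66067711] 174.50146269812853
column top [579.34603857  26.65361855 152.        ] [578.36825347  27.15456151 152.        ]
...........................................
...........................................
...........................................
...........................................
...........................................
................#######....................
.............#############.................
............###############................
...........#################...............
..........###################..............
..........####################.............
........######################.............
........#######################............
.......#######################
[... 5934 characters left out ...]
143 148 153 153 152 153 153 151 156 147 148 149 156 153 152 146 150 156
  157 160 127  93  82  80  80  80  84 138]
 [149 149 156 155 152 149 151 153 151 146 153 150 154 148 148 153 157 160
  159 160 160 155 127  89  82  81 100 153]
 [154 150 157 156 153 148 148 146 148 148 151 145 147 149 153 156 162 158
  158 153 160 158 138 120 118  82 130 161]
 [146 148 149 149 153 148 141 144 142 144 150 142 152 154 151 150 157 159
  154 154 158 150 129 119 132 140 150 146]
 [146 147 146 151 147 147 138 137 141 141 161 153 149 145 148 154 157 152
  151 156 158 142 131 124 118 126 147 132]
 [152 150 146 146 138 142 146 136 145 141 141 159 147 142 152 153 159 153
  152 150 147 137 151 144 125 122 126 131]]
```

```bash
cat >> h.py <<'E'
def plan(p,yaw,s=None,rows=True):
    "tool-frame move from the measured pose to p (mm) with tool pointing down at yaw (deg)"
    s=s or r.sense(); M=R.from_euler('xyz',s['tcp_rot']); N=R.from_euler('xyz',[np.pi,0,np.radians(yaw)])
    d=M.inv().apply(np.array(p)-s['eef_pos'])/40; w=np.degrees((M.inv()*N).as_rotvec())/6
    print('dp',np.round(d,2),'turn',np.round(w,2),'at',np.round(s['eef_pos'],1),np.round(np.degrees(s['tcp_rot']),1),'clk',s['clock'])
E
python3 - <<'E'
from m import *
b=grab('top')
for z in (121,123,124.5):
  for c in ((578.5,26.8),(577,26),(577,25)): print(z,c,lines(b,c,z)[:2])
o=lines(b,(578,26.5),123)[2];print(np.round(o).astype(int).tolist())
t=onz(b,164,176,6);e=onz(b,165.3,220.3,12);e2=onz(b,165.0,213,12);print(t,e,np.linalg.norm((t-e)[:2]),np.degrees(np.arctan2(t[1]-e[1],t[0]-e[0])))
a=grab('scene');print(onz(a,207.3,265.7,6))
plan([507,296.5,231],4)
E
```

```text
121 (578.5, 26.8) (np.float64(6.696502465036507), np.float64(3.2282436967065897))
121 (577, 26) (np.float64(7.449778769858186), np.float64(0.8547532889876184))
121 (577, 25) (np.float64(12.184403705618177), np.float64(0.19925230455131906))
123 (578.5, 26.8) (np.float64(6.619343665619742), np.float64(3.8053233091670218))
123 (577, 26) (np.float64(7.079490520128117), np.float64(1.48944237246487))
123 (577, 25) (np.float64(7.829444018383556), np.float64(0.7850276856457636))
124.5 (578.5, 26.8) (np.float64(6.57124028102114), np.float64(4.202854704370425))
124.5 (577, 26) (np.float64(6.905443682704731), np.float64(1.9664204902355522))
124.5 (577, 25) (np.float64(7.204338701461984), np.float64(1.2705105912379777))
[158, 158, 152, 145, 139, 134, 131, 129, 129, 136, 145, 152, 156, 157, 158, 157, 157, 157, 157, 158, 158, 157, 157, 157, 157, 157, 157, 155, 151, 144, 137, 130, 127, 129, 135, 142, 148, 153, 156, 156, 156, 156, 156, 156, 156, 156, 156, 156, 156, 156, 156, 155, 155, 155, 155, 154, 141, 125, 109, 103, 117, 131, 144, 150, 152, 154, 155, 155, 154, 154, 153, 152, 151, 151, 151, 151, 1
[... 397 characters left out ...]
, 121, 117, 115, 118, 123, 130, 134, 137, 139, 140, 141, 141, 141, 141, 141, 141, 143, 144, 146, 145, 145, 144, 145, 145, 146, 147, 148, 148, 149, 145, 140, 134, 127, 121, 119, 119, 125, 133, 141, 148, 152, 154, 155, 155, 155, 155, 155, 155, 155, 156, 157, 157, 158, 158, 158, 157, 157, 156, 154, 148, 140, 132, 125, 122, 122, 127, 135, 143, 151, 155, 157, 158, 158, 158, 158, 158, 158, 158, 158, 158, 158, 158, 158, 158]
[595.29275692 308.16072372   6.        ] [447.76470253 295.09833865  12.        ] 148.1052083369413 5.059870871440108
[594.37215564 304.25018474   6.        ]
dp [ 1.455e+01 -1.762e+01  1.000e-02] turn [-0.    0.    3.08] at [ 239.2 -577.3  231.2] [-180.    -0.    22.5] clk 0.4
```

Call:
{"fn": "play_rows", "kwargs": {"rows": [{"dp":[0.6,-0.75,0],"turn":[0,0,0.1],"fingers":0.3},{"dp":[0.6,-0.75,0],"turn":[0,0,0.1],"fingers":0.3},{"dp":[0.6,-0.75,0],"turn":[0,0,0.1],"fingers":0.3},{"dp":[0.6,-0.75,0],"turn":[0,0,0.1],"fingers":0.3},{"dp":[0.6,-0.75,0],"turn":[0,0,0.1],"fingers":0.3}]}}

```text
clock: 0.82
eef_pos: [296.6, -392.4, 231.3]
tcp_rot: [3.141, -0.0, 0.339]
contact_force: [1.0, -0.2, -0.8]
opening: 0.702
grasp_force: 0.0
```

```bash
python3 - <<'E'
from m import *
from scipy.optimize import minimize
b=grab('top')
for z in(120,122,124):
    f=minimize(lambda c:-lines(b,c,z)[1],[580,28],method='Nelder-Mead',options=dict(initial_simplex=[[578,26],[584,28],[580,33]]))
    print(z,f.x,f.fun,lines(b,f.x,z)[0])
g=cv2.cvtColor(b['bgr'],cv2.COLOR_BGR2GRAY).astype(np.float32)
# collar rim: radial edge search on the arcs with clean background
P=[]
for t in np.radians(np.arange(-40,170,5)):
    q=np.arange(30,50,.5);u=np.array([proj(b,[580+k*np.cos(t),28+k*np.sin(t),122]) for k in q],np.float32)
    v=cv2.remap(g,u[:,0],u[:,1],cv2.INTER_LINEAR).ravel();i=np.argmin(np.gradient(cv2.blur(v[None],(5,1))[0]))
    P.append([580+q[i]*np.cos(t),28+q[i]*np.sin(t)])
P=np.array(P);A=np.c_[2*P,np.ones(len(P))]
for _ in range(4):
    s=np.linalg.lstsq(A,(P**2).sum(1),rcond=None)[0];rad=np.sqrt(s[2]+s[0]**2+s[1]**2);e=abs(np.hypot(*(P-s[:2]).T)-rad);k=e<max(1.5,np.median(e)*2);P=P[k];A=A[k]
print('rim',s[:2],rad,len(P))
plan([507,297,231],5)
E
```

```text
120 [582.78085423  28.79006672] -6.51821564169531 6.379645153878454
122 [582.2479838   28.71259607] -6.483355842612788 6.343319682050713
124 [581.83381346  28.36150737] -6.44880273971771 6.356407815667457
rim [581.55518591  27.94646135] 39.18018742367058 39
dp [ 10.62 -14.37   0.08] turn [-0.04 -0.01  2.4 ] at [ 297.4 -386.5  230.8] [-1.797e+02 -1.000e-01  1.940e+01] clk 0.8667
```

Call:
{"fn": "play_rows", "kwargs": {"rows": [{"dp":[0.55,-0.75,0],"turn":[0,0,0.12],"fingers":0.3},{"dp":[0.55,-0.75,0],"turn":[0,0,0.12],"fingers":0.3},{"dp":[0.55,-0.75,0],"turn":[0,0,0.12],"fingers":0.3},{"dp":[0.55,-0.75,0],"turn":[0,0,0.12],"fingers":0.3},{"dp":[0.55,-0.75,0],"turn":[0,0,0.12],"fingers":0.3}]}}

```text
clock: 1.28
eef_pos: [354.7, -215.9, 231.5]
tcp_rot: [3.141, -0.0, 0.276]
contact_force: [1.1, -0.7, 0.1]
opening: 0.702
grasp_force: 0.0
```

Call:
{"fn": "play_rows", "kwargs": {"rows": [{"dp":[0.5,-0.75,0],"turn":[0,0,0.12],"fingers":0.3},{"dp":[0.5,-0.75,0],"turn":[0,0,0.12],"fingers":0.3},{"dp":[0.5,-0.75,0],"turn":[0,0,0.12],"fingers":0.3},{"dp":[0.5,-0.75,0],"turn":[0,0,0.12],"fingers":0.3},{"dp":[0.5,-0.75,0],"turn":[0,0,0.12],"fingers":0.3}]}}

```text
clock: 1.7
eef_pos: [414.2, -45.4, 231.6]
tcp_rot: [3.141, -0.001, 0.214]
contact_force: [1.3, -0.7, -0.1]
opening: 0.699
grasp_force: 0.0
```

Call:
{"fn": "play_rows", "kwargs": {"rows": [{"dp":[0.4,-0.75,0],"turn":[0,0,0.12],"fingers":0.3},{"dp":[0.4,-0.75,0],"turn":[0,0,0.12],"fingers":0.3},{"dp":[0.4,-0.75,0],"turn":[0,0,0.12],"fingers":0.3},{"dp":[0.4,-0.75,0],"turn":[0,0,0.12],"fingers":0.3},{"dp":[0.4,-0.75,0],"turn":[0,0,0.12],"fingers":0.3}]}}

```text
clock: 2.12
eef_pos: [464.4, 117.0, 231.5]
tcp_rot: [3.142, -0.001, 0.152]
contact_force: [0.9, -0.5, -0.5]
opening: 0.702
grasp_force: 0.0
```

```bash
python3 - <<'E'
from h import *
plan([507,298.5,120],5)
E
```

```text
dp [ 1.74 -4.32  2.79] turn [ 0.   -0.01  0.62] at [464.4 117.  231.5] [180.   -0.    8.7] clk 2.1167
```

Call:
{"fn": "play_rows", "kwargs": {"rows": [{"dp":[0.3,-0.86,0.4],"turn":[0,0,0.12],"fingers":0.3},{"dp":[0.3,-0.86,0.4],"turn":[0,0,0.12],"fingers":0.3},{"dp":[0.3,-0.86,0.4],"turn":[0,0,0.12],"fingers":0.3},{"dp":[0.3,-0.86,0.4],"turn":[0,0,0.12],"fingers":0.3},{"dp":[0.3,-0.86,0.4],"turn":[0,0,0.12],"fingers":0.3}]}}

```text
clock: 2.53
eef_pos: [502.1, 295.3, 150.5]
tcp_rot: [-3.141, -0.0, 0.089]
contact_force: [0.9, -0.2, 0.0]
opening: 0.697
grasp_force: 0.0
```

Call:
{"fn": "play_rows", "kwargs": {"rows": [{"dp":[0,0,0.8],"turn":[0,0,0],"fingers":0.3},{"dp":[0,0,0],"turn":[0,0,0],"fingers":0.3}]}}

```text
clock: 2.7
eef_pos: [499.4, 293.7, 114.3]
tcp_rot: [3.139, 0.006, 0.092]
contact_force: [-1.2, -1.5, -0.4]
opening: 0.697
grasp_force: 0.0
```

```bash
python3 - <<'E'
from h import *
a=grab('scene');b=grab('top')
A=cv2.resize(a['bgr'][195:295,165:285],None,fx=5,fy=5,interpolation=cv2.INTER_CUBIC)
cv2.imwrite('pics/A2.png',A)
plan([496,298,2],5)
E
```

```text
dp [-0.1  -0.14  2.91] turn [0.01 0.03 0.02] at [500.9 292.8 118.4] [179.9   0.2   5.1] clk 2.8
```

View pics/A2.png

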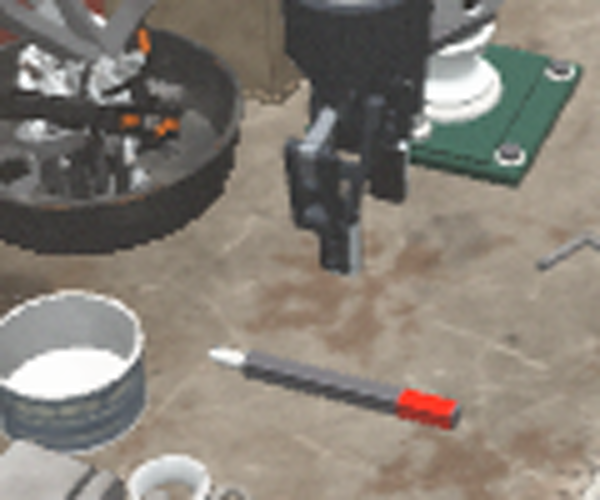

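The view shows the gripper above the bar with its finger tip at crop (340,270), and the bar from (212,353) to (460,415) is undisturbed and clear to grip.

Call:
{"fn": "play_rows", "kwargs": {"rows": [{"dp":[0,-0.05,0.7],"turn":[0,0,0],"fingers":0.3},{"dp":[0,-0.05,0.7],"turn":[0,0,0],"fingers":0.3},{"dp":[-0.03,0,0.7],"turn":[0,0,0],"fingers":0.3},{"dp":[-0.03,0,0.5],"turn":[0,0,0],"fingers":0.3},{"dp":[0,0,0.2],"turn":[0,0,0],"fingers":0.3}], "force": 60}}

```text
clock: 3.22
eef_pos: [498.7, 295.8, 6.6]
tcp_rot: [3.141, 0.001, 0.088]
contact_force: [-0.8, -0.2, -0.8]
opening: 0.704
grasp_force: 0.0
```

Call:
{"fn": "play_rows", "kwargs": {"rows": [{"dp":[0,0,0.05],"turn":[0,0,0],"fingers":0.7},{"dp":[0,0,0],"turn":[0,0,0],"fingers":1},{"dp":[0,0,0],"turn":[0,0,0],"fingers":1},{"dp":[0,0,0],"turn":[0,0,0],"fingers":1},{"dp":[0,0,0],"turn":[0,0,0],"fingers":1}]}}

```text
clock: 3.63
eef_pos: [500.5, 297.6, 7.3]
tcp_rot: [-3.141, -0.003, 0.089]
contact_force: [-0.9, -1.7, 6.7]
opening: 0.111
grasp_force: 58.7
```

```bash
python3 - <<'E'
from h import *
plan([496,298,2],5);s=r.sense();print(s['opening'],s['grasp_force'],s['contact_force'])
b=grab('top','t3.png');a=grab('scene','s3.png')
h=cv2.cvtColor(a['bgr'],cv2.COLOR_BGR2HSV)
m=((h[...,0]<8)|(h[...,0]>172))&(h[...,1]>150)&(h[...,2]>80);m[:250]=0;m[290:]=0;m[:,:230]=0;m[:,270:]=0
ys,xs=np.nonzero(m);print(xs.min(),xs.max(),ys.min(),ys.max(),xs.mean(),ys.mean())
E
```

```text
dp [-0.11 -0.02  0.13] turn [-0.01 -0.02  0.02] at [500.5 297.6   7.3] [-1.799e+02 -1.000e-01  5.100e+00] clk 3.6333
0.11118857810653407 58.70430529117584 [-0.90503971 -1.68545824  6.73903294]
245 255 273 280 249.83333333333334 276.1
```

Call:
{"fn": "play_rows", "kwargs": {"rows": [{"dp":[0,0,-0.3],"turn":[0,0,0],"fingers":1},{"dp":[0,0,-0.7],"turn":[0,0,0],"fingers":1},{"dp":[0,0,-0.8],"turn":[0,0,0],"fingers":1},{"dp":[0,0,-0.8],"turn":[0,0,0],"fingers":1},{"dp":[0,0,0],"turn":[0,0,0],"fingers":1}]}}

```text
clock: 4.15
eef_pos: [502.6, 299.2, 116.6]
tcp_rot: [-3.137, -0.009, 0.089]
contact_force: [1.7, 0.4, -0.8]
opening: 0.108
grasp_force: 59.0
```

```bash
python3 - <<'E'
from h import *
s=r.sense();print(s['opening'],s['grasp_force'],s['contact_force'],s['eef_pos'],s['tcp_rot'])
a=grab('scene');b=grab('top')
A=cv2.resize(a['bgr'][195:295,165:285],None,fx=5,fy=5,interpolation=cv2.INTER_CUBIC)
B=cv2.resize(b['bgr'][160:240,140:180],None,fx=6.25,fy=6.25,interpolation=cv2.INTER_CUBIC)
cv2.imwrite('pics/A3.png',np.hstack([A[:500],B[:500]])[:, :800])
E
```

```text
0.10845424192749765 58.99974882602692 [ 1.69907248  0.40988212 -0.82859787] [502.60761833 299.17306484 116.64189618] [-3.1371974  -0.00902351  0.08903789]
```

View pics/A3.png

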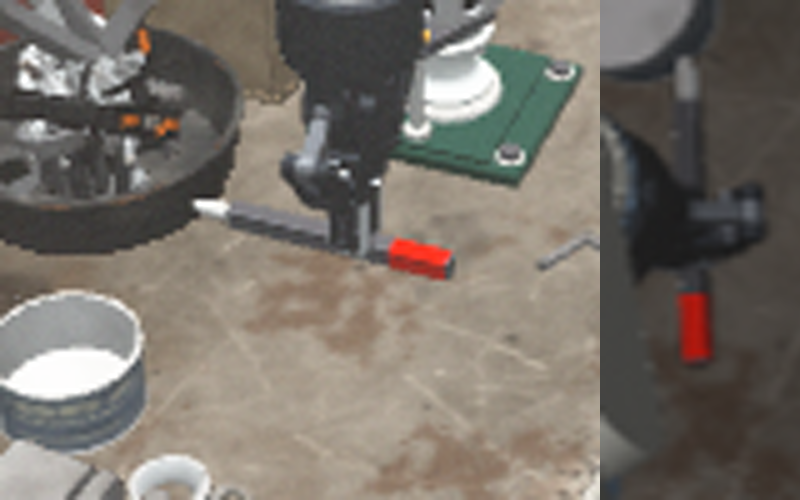

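The bar is lifted, held level near the finger ends. In the scene view the tip is at about (204,236) and the red end at about (255,248). In the top view the tip is at about (153.8,169.3) and the red end at about (155.4,217.9).

```bash
cat >> h.py <<'E'
def tri(d1,p1,d2,p2):
    o1,k1=ray(d1,*p1);o2,k2=ray(d2,*p2)
    s=np.linalg.lstsq(np.c_[k1,-k2],o2-o1,rcond=None)[0]; q1=o1+k1*s[0];q2=o2+k2*s[1]; return (q1+q2)/2,np.linalg.norm(q1-q2)
def red(d,box,full=False):
    h=cv2.cvtColor(d['bgr'],cv2.COLOR_BGR2HSV);m=((h[...,0]<8)|(h[...,0]>172))&(h[...,1]>150)&(h[...,2]>60)
    x0,x1,y0,y1=box;M=np.zeros_like(m);M[y0:y1,x0:x1]=m[y0:y1,x0:x1];ys,xs=np.nonzero(M);return xs.mean(),ys.mean(),len(xs),(xs.min(),xs.max(),ys.min(),ys.max())
E
python3 - <<'E'
from h import *
a=grab('scene');b=grab('top');s=r.sense();print(s['eef_pos'],s['tcp_rot'])
print(tri(a,(203.6,236),b,(153.8,169.3)))
ra=red(a,(230,270,235,260));rb=red(b,(145,165,200,225));print(ra,rb,tri(a,ra[:2],b,rb[:2]))
print(onz(b,153.8,169.3,115),onz(b,155.4,217.9,121))
g=cv2.cvtColor(b['bgr'],cv2.COLOR_BGR2GRAY);print(g[165:182,147:162]);g=cv2.cvtColor(a['bgr'],cv2.COLOR_BGR2GRAY);print(g[229:246,198:222])
E
```

```text
[498.72493092 296.85222627 109.30556793] [3.14142127e+00 4.18486824e-04 8.91321653e-02]
(array([595.86577497, 306.28069127, 115.84002028]), np.float64(1.9997712090742097))
(np.float64(249.28571428571428), np.float64(247.4857142857143), 70, (np.int64(244), np.int64(255), np.int64(244), np.int64(251))) (np.float64(155.5531914893617), np.float64(212.53191489361703), 47, (np.int64(153), np.int64(158), np.int64(208), np.int64(217))) (array([462.36196858, 294.14849373, 114.34151035]), np.float64(0.10327399189321719))
[595.08486017 306.14382992 115.        ] [445.67487139 291.57416109 121.        ]
[[137 134 131 129 119  86  56  50  44  44  60  66  61  60  61]
 [138 136 129 112  82  55  48  46  44  48  64  67  61  60  59]
 [139 138 117  80  54  50  47  42  44  61  66  63  63  60  58]
 [140 117  76  53  51  48  44  45  53  60  58  58  61  61  61]
 [ 94  66  54  50  46  45  43  52  64  66  62  56  57  61  61]
 [ 54  50  48  46  45  44  79 117 101  70  69  66  62  62  63]
 [ 46  45  45  43  55  70 105 123 100  71  67  67  66  63  63]
 [ 43  53  58  69  71  74 108 123 107  79  66  66  65  65  6
[... 1588 characters left out ...]
58  57  58  72 139 138 138 134 127 138 154 175 120  78  96 109 131
  127 130 129 129 130 129]
 [ 59  55  55  69 130 133 139 147 140 137 138 130 130 101  73  75  77  66
   77  92 108 130 138 132]
 [ 58  71 131 129 131 130 136 141 140 137 135 137 135 100  80  73  76  75
   77  77  75  75  73  92]
 [127 130 127 130 125 123 134 139 133 129 134 137 136 138 124 135  91  89
   81  77  79  76  77  78]
 [126 123 123 125 125 130 129 133 134 133 141 141 151 155 162 138 140 143
  137 118  85  88  79  79]
 [124 127 131 129 132 131 130 128 135 137 138 149 170 146 142 138 138 137
  140 139 142 145 137 115]
 [134 130 130 138 132 127 127 126 127 131 139 148 145 138 137 137 134 138
  141 145 144 140 135 133]]
```

```bash
python3 - <<'E'
from h import *
s=r.sense();print(s['eef_pos'],s['qvel'].round(3));a=grab('scene');b=grab('top');s=r.sense();print(s['eef_pos'],s['tcp_rot'])
ra=red(a,(230,270,235,260));rb=red(b,(145,165,200,225));print(ra,rb,tri(a,ra[:2],b,rb[:2]))
g=cv2.cvtColor(b['bgr'],cv2.COLOR_BGR2GRAY);print(g[167:180,150:160]);g=cv2.cvtColor(a['bgr'],cv2.COLOR_BGR2GRAY);print(g[233:242,201:214])
for p,q in(((204.3,236.9),(154.3,169.8)),((204.5,237.2),(154.1,169.8))):print(tri(a,p,b,q),[onz(b,*q,z).round(1) for z in(108,112)],[onz(a,*p,z).round(1) for z in(108,112)])
E
```

```text
[498.72493092 296.85222627 109.30556793] [-0.     0.023  0.01  -0.    -0.002  0.001]
[498.34796731 296.64216228 108.31427243] [3.14069625e+00 1.94836311e-03 8.91610348e-02]
(np.float64(249.92307692307693), np.float64(248.04615384615386), 65, (np.int64(245), np.int64(256), np.int64(245), np.int64(252))) (np.float64(155.96296296296296), np.float64(213.09259259259258), 54, (np.int64(154), np.int64(158), np.int64(208), np.int64(218))) (array([460.85343864, 293.44348257, 112.41699981]), np.float64(0.1350900966418834))
[[ 81  54  49  46  43  44  61  66  63  62]
 [ 54  51  48  44  44  52  59  58  59  62]
 [ 50  47  45  44  52  64  66  63  56  57]
 [ 46  45  43  56  91  83  63  68  66  62]
 [ 44  54  71  92 114 101  75  67  67  65]
 [ 70  71  64 106 126 120  92  66  66  65]
 [ 67  65  63 106 126 123  91  62  66  66]
 [ 67  68  68 107 126 123  93  66  70  69]
 [ 67  68  69 106 125 123  93  68  73  73]
 [ 66  66  66 105 125 123  90  64  71  72]
 [ 66  67  64  73  88  81  56  57  70  73]
 [ 67  68  63  60  62  61  46  51  67  73]
 [ 67  68  65  60  59  59  46  52  67  73]]
[[ 58  56  56  55  56
[... 186 characters left out ...]
146 147 151]
 [ 56  58  56  57 104 232 246 244 231 226 171 160 133]
 [ 53  58  54  71 158 226 239 244 246 247 244 219 132]
 [ 50  71 137 140 138 136 163 189 218 232 235 161 139]
 [ 72 130 135 142 147 138 132 128 135 145 158 100  70]
 [131 130 131 135 141 141 136 134 139 128 133  85  77]]
(array([594.64464972, 305.57676631, 112.71347138]), np.float64(1.3646595856597594)) [array([595. , 306.9, 108. ]), array([594.1, 305.5, 112. ])] [array([598.8, 300.7, 108. ]), array([595.9, 304.8, 112. ])]
(array([594.25128381, 306.11516797, 112.3703942 ]), np.float64(0.3781766452343767)) [array([595. , 307.6, 108. ]), array([594.1, 306.2, 112. ])] [array([597.6, 301.6, 108. ]), array([594.7, 305.7, 112. ])]
```

Call:
{"fn": "play_rows", "kwargs": {"rows": [{"dp":[0,0,0.7],"turn":[0,0,0],"fingers":1},{"dp":[0,0,0.7],"turn":[0,0,0],"fingers":1},{"dp":[0,0,0.6],"turn":[0,0,0],"fingers":1},{"dp":[0,0,0.3],"turn":[0,0,0],"fingers":1},{"dp":[0,0,0.2],"turn":[0,0,0],"fingers":1}]}}

```text
clock: 4.87
eef_pos: [497.7, 296.2, 7.0]
tcp_rot: [3.14, 0.004, 0.089]
contact_force: [-15.9, -8.7, 100.4]
opening: 0.111
grasp_force: 72.2
```

Call:
{"fn": "play_rows", "kwargs": {"rows": [{"dp":[0,0,0.03],"turn":[0,0,0],"fingers":1},{"dp":[0,0,0],"turn":[0,0,0],"fingers":0.6},{"dp":[0,0,0.05],"turn":[0,0,0],"fingers":0.6},{"dp":[0,0,0.07],"turn":[0,0,0],"fingers":0.6},{"dp":[0,0,0],"turn":[0,0,0],"fingers":0.6}]}}

```text
clock: 5.28
eef_pos: [499.4, 297.2, 3.3]
tcp_rot: [-3.141, -0.0, 0.089]
contact_force: [0.2, 0.3, 0.3]
opening: 0.402
grasp_force: 0.0
```

```bash
python3 - <<'E'
from h import *
plan([500,296,2],5);print(r.sense()['contact_force'])
E
```

```text
dp [0.01 0.03 0.03] turn [-0.   -0.    0.02] at [499.4 297.2   3.3] [-180.    -0.     5.1] clk 5.2833
[0.24387817 0.29707374 0.25219332]
```

Call:
{"fn": "play_rows", "kwargs": {"rows": [{"dp":[0,0,0.02],"turn":[0,0,0],"fingers":0.75},{"dp":[0,0,0],"turn":[0,0,0],"fingers":0.85},{"dp":[0,0,0],"turn":[0,0,0],"fingers":1},{"dp":[0,0,0],"turn":[0,0,0],"fingers":1},{"dp":[0,0,0],"turn":[0,0,0],"fingers":1}], "force": 90}}

```text
clock: 5.7
eef_pos: [499.3, 297.2, 2.9]
tcp_rot: [-3.141, -0.0, 0.089]
contact_force: [-1.6, -0.6, 6.5]
opening: 0.108
grasp_force: 88.9
```

```bash
python3 - <<'E'
from h import *
plan([500,296,114],5);s=r.sense();print(s['contact_force'],s['opening'],s['grasp_force'])
E
```

```text
dp [ 0.01  0.03 -2.78] turn [-0.   -0.    0.02] at [499.3 297.2   2.9] [-180.    -0.     5.1] clk 5.7
[-1.59864068 -0.5580945   6.54873149] 0.10751048194084369 88.85807275772095
```

```bash
cat >> h.py <<'E'
def arc(p,yaw,n,s=None,p0=None,yaw0=None):
    "n equal rows: constant dp,turn reaching p,yaw (tool down); dp applied before the row's turn"
    if p0 is None: s=s or r.sense(); p0=s['eef_pos'];yaw0=np.degrees(s['tcp_rot'][2])
    F=lambda y:R.from_euler('xyz',[180,0,y],degrees=True).as_matrix()
    S=sum(F(yaw0+(yaw-yaw0)*k/n) for k in range(n)); dp=np.linalg.solve(S,np.array(p,float)-p0)/40
    print(n,'rows dp',np.round(dp,3),'turn z',round(-(yaw-yaw0)/n/6,3))
E
python3 - <<'E'
from h import *
s=r.sense();arc([487,-90,180],51.35,10,p0=[500,297,180],yaw0=5);arc([487,-90,180],51.35,15,p0=[500,297,180],yaw0=5)
E
```

```text
10 rows dp [-0.464  0.88   0.   ] turn z -0.772
15 rows dp [-0.317  0.583  0.   ] turn z -0.515
```

Call:
{"fn": "play_rows", "kwargs": {"rows": [{"dp":[0,0,-0.4],"turn":[0,0,0],"fingers":1},{"dp":[0,0,-0.8],"turn":[0,0,0],"fingers":1},{"dp":[0,0,-0.9],"turn":[0,0,0],"fingers":1},{"dp":[0,0,-0.9],"turn":[0,0,0],"fingers":1},{"dp":[0,0,-0.9],"turn":[0,0,0],"fingers":1}]}}

```text
clock: 6.12
eef_pos: [498.7, 296.8, 159.7]
tcp_rot: [3.141, 0.001, 0.089]
contact_force: [1.5, -0.2, -1.5]
opening: 0.109
grasp_force: 88.2
```

Call:
{"fn": "play_rows", "kwargs": {"rows": [{"dp":[0,0,-0.4],"turn":[0,0,0],"fingers":1},{"dp":[0,0,-0.1],"turn":[0,0,0],"fingers":1}]}}

```text
clock: 6.28
eef_pos: [501.0, 298.1, 182.2]
tcp_rot: [-3.139, -0.005, 0.089]
contact_force: [-0.1, 0.2, -0.7]
opening: 0.101
grasp_force: 88.2
```

Call:
{"fn": "play_rows", "kwargs": {"rows": [{"dp":[-0.32,0.58,0],"turn":[0,0,-0.52],"fingers":1},{"dp":[-0.32,0.58,0],"turn":[0,0,-0.52],"fingers":1},{"dp":[-0.32,0.58,0],"turn":[0,0,-0.52],"fingers":1},{"dp":[-0.32,0.58,0],"turn":[0,0,-0.52],"fingers":1},{"dp":[-0.32,0.58,0],"turn":[0,0,-0.52],"fingers":1}]}}

```text
clock: 6.7
eef_pos: [457.7, 169.8, 176.8]
tcp_rot: [-3.142, 0.003, 0.365]
contact_force: [0.8, -1.0, -1.6]
opening: 0.104
grasp_force: 88.3
```

Call:
{"fn": "play_rows", "kwargs": {"rows": [{"dp":[-0.32,0.58,0],"turn":[0,0,-0.52],"fingers":1},{"dp":[-0.32,0.58,0],"turn":[0,0,-0.52],"fingers":1},{"dp":[-0.32,0.58,0],"turn":[0,0,-0.52],"fingers":1},{"dp":[-0.32,0.58,0],"turn":[0,0,-0.52],"fingers":1},{"dp":[-0.32,0.58,0],"turn":[0,0,-0.52],"fingers":1}]}}

```text
clock: 7.12
eef_pos: [453.5, 37.9, 177.0]
tcp_rot: [-3.14, 0.002, 0.637]
contact_force: [0.6, 0.2, -1.4]
opening: 0.107
grasp_force: 88.3
```

Call:
{"fn": "play_rows", "kwargs": {"rows": [{"dp":[-0.32,0.58,0],"turn":[0,0,-0.52],"fingers":1},{"dp":[-0.32,0.58,0],"turn":[0,0,-0.52],"fingers":1},{"dp":[-0.32,0.58,0],"turn":[0,0,-0.52],"fingers":1},{"dp":[-0.32,0.58,0],"turn":[0,0,-0.52],"fingers":1},{"dp":[-0.32,0.58,0],"turn":[0,0,-0.52],"fingers":1}]}}

```text
clock: 7.53
eef_pos: [485.1, -90.4, 176.9]
tcp_rot: [-3.139, 0.001, 0.908]
contact_force: [0.7, -0.2, -2.1]
opening: 0.107
grasp_force: 88.3
```

Call:
{"fn": "play_rows", "kwargs": {"rows": [{"dp":[0,0,0.5],"turn":[0,0,0],"fingers":1},{"dp":[0,0,0.5],"turn":[0,0,0],"fingers":1},{"dp":[0,0,0.3],"turn":[0,0,0],"fingers":1},{"dp":[0,0,0.2],"turn":[0,0,0],"fingers":1},{"dp":[0,0,0],"turn":[0,0,0],"fingers":1}]}}

```text
clock: 7.95
eef_pos: [484.2, -88.9, 115.9]
tcp_rot: [-3.137, 0.002, 0.906]
contact_force: [-0.6, -0.5, -2.1]
opening: 0.107
grasp_force: 88.4
```

```bash
python3 - <<'E'
from h import *
for i in range(3): a=grab('scene')
b=grab('top');s=r.sense()
plan([487,-90,105],51.35,s)
A=cv2.resize(a['bgr'][165:255,215:305],None,fx=6,fy=6,interpolation=cv2.INTER_CUBIC)[:500]
B=cv2.resize(b['bgr'][150:230,225:305],None,fx=6.25,fy=6.25,interpolation=cv2.INTER_CUBIC)[:,:250]
cv2.imwrite('pics/A4.png',np.hstack([A,B]))
E
```

```text
dp [-0.01  0.02  0.35] turn [ 0.01 -0.    0.1 ] at [486.6 -89.2 119. ] [180.   -0.   51.9] clk 8.15
```

View pics/A4.png

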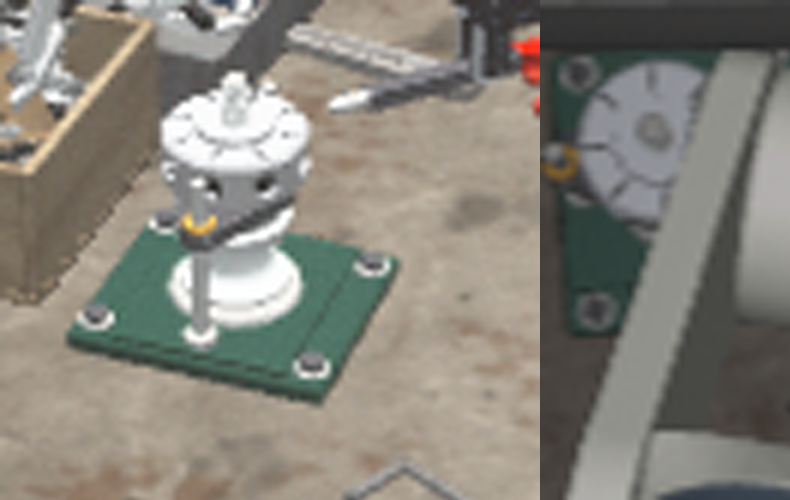

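The scene shows the bar tip at about (270,182), to the right of the collar and short of it. The collar top is centred near (254,186); the arm hides part of the top view.

```bash
python3 - <<'E'
from h import *
a=grab('scene');s=r.sense();p=s['eef_pos'];y=s['tcp_rot'][2]
print(p,np.degrees(y))
t=p+np.array([96.5*np.cos(y),96.5*np.sin(y),3.1]);print('tip',t,proj(a,t),'seen',270,182.2,onz(a,270,182.2,t[2]))
print('collar',proj(a,[582,28.5,123]),onz(a,254.2,186.3,123),proj(a,[582,28.5,152]),proj(a,[582,28.5,0]))
g=cv2.cvtColor(a['bgr'],cv2.COLOR_BGR2GRAY);print(g[176:190,266:284])
print(g[178:204,236:272:1])
E
```

```text
[486.6657918  -89.1664682  119.16763124] 51.91806234629993
tip [546.18581115 -13.20847128 122.26763124] (np.float64(268.5511288090721), np.float64(182.99847878948265)) seen 270 182.2 [543.97743954 -19.71664766 122.26763124]
collar (np.float64(252.9631340348081), np.float64(186.46377391690052)) [578.85878836  25.91120239 123.        ] (np.float64(252.89395394416368), np.float64(178.72004843555592)) (np.float64(253.24044749185634), np.float64(217.5050643179492))
[[164 157 159 154 156 155 138 113 107 106 112 114 117 147 186 197 202 162]
 [153 153 155 152 153 151 157 158 152 137 117 118 111 116 125 129 137 135]
 [141 138 135 146 158 156 162 158 158 141 146 140 135 136 132 133 136 142]
 [148 151 150 150 153 153 152 150 148 150 135 134 134 137 113  93  69  80]
 [153 157 155 148 156 198 215 235 247 246 141  93  73  82  83  83  82  81]
 [136 132 132 150 216 248 247 244 234 217 130  80  83  81  82  83 102 113]
 [131 122 129 158 231 205 183 152 140 139  87  82  87 113 117 157 153 152]
 [131 132 141 146 144 135 141 132 156 153 128 132 152 157 160 153 149 156]
 [131 130 141 147 150 158 159 157 1
[... 3590 characters left out ...]
 145 149 137 136 131 137 138
  140 139 134 131 124  98  79  81  91 159 144 147 146 145 148 148 150 149]
 [156 158 158 152 147 136 131 136 141 133 157 146 148 138 132 131 127 128
  129 129 136  82  81  79  85 148 247 242 146 151 151 148 150 155 155 152]
 [156 157 161 164 193 114 119 107 112 169 209 147 147 157 209 132 130 135
  143  93  78  80  82 104 127 215 253 188 157 158 159 158 158 158 151 152]
 [157 162 155 154 245 121  75  96 151 143 222 169 177 196 182 131 129  99
   78  81  75  87 125 168 236 253 225 152 152 156 157 160 158 154 150 147]
 [152 148 133 107 120 174 210 194 125  86 125 162 184 156 124 102  81  80
   77  92 128 175 231 249 253 227 156 142 156 162 157 154 152 153 145 135]]
```

```bash
python3 - <<'E'
from h import *
a=grab('scene')
for ang in(51.35,96.35,141.35):
  for z in(106,108,110):
    for rr in (36,40): print(ang,z,rr,np.round(proj(a,[582+rr*np.cos(np.radians(ang)),28+rr*np.sin(np.radians(ang)),z]),2))
g=cv2.cvtColor(a['bgr'],cv2.COLOR_BGR2GRAY);
for c in(246,255):
    w=np.clip(100-g[192:199,c:c+8].astype(float),0,None);ys,xs=np.mgrid[192:199,c:c+8];print((w*xs).sum()/w.sum(),(w*ys).sum()/w.sum())
plan([487,-90,105],51.35)
E
```

```text
51.35 106 36 [242.87 193.51]
51.35 106 40 [241.72 193.81]
51.35 108 36 [242.86 192.99]
51.35 108 40 [241.71 193.29]
51.35 110 36 [242.84 192.46]
51.35 110 40 [241.7  192.76]
96.35 106 36 [249.2  196.69]
96.35 106 40 [248.77 197.35]
96.35 108 36 [249.2  196.16]
96.35 108 40 [248.76 196.82]
96.35 110 36 [249.19 195.63]
96.35 110 40 [248.75 196.29]
141.35 106 36 [257.91 196.41]
141.35 106 40 [258.46 197.04]
141.35 108 36 [257.91 195.88]
141.35 108 40 [258.46 196.51]
141.35 110 36 [257.91 195.35]
141.35 110 40 [258.46 195.98]
250.31496062992127 195.69291338582678
258.74619289340103 195.36548223350255
dp [-0.01  0.02  0.36] turn [ 0.01 -0.01  0.1 ] at [486.7 -89.2 119.2] [179.9  -0.   51.9] clk 8.25
```

Call:
{"fn": "play_rows", "kwargs": {"rows": [{"dp":[0,0.03,0.15],"turn":[0,0,0.1],"fingers":1},{"dp":[0,0,0.15],"turn":[0,0,0],"fingers":1},{"dp":[0,0,0.05],"turn":[0,0,0],"fingers":1},{"dp":[0.2,0,0],"turn":[0,0,0],"fingers":1},{"dp":[0,0,0],"turn":[0,0,0],"fingers":1}]}}

```text
clock: 8.67
eef_pos: [492.8, -83.0, 104.3]
tcp_rot: [3.142, -0.0, 0.895]
contact_force: [0.2, -0.5, -1.1]
opening: 0.103
grasp_force: 88.4
```

Call:
{"fn": "play_rows", "kwargs": {"rows": [{"dp":[0,0,0],"turn":[0,0,0],"fingers":1},{"dp":[0,0,0],"turn":[0,0,0],"fingers":1},{"dp":[0,0,0],"turn":[0,0,0],"fingers":1}]}}

```text
clock: 8.92
eef_pos: [492.1, -83.7, 104.6]
tcp_rot: [3.141, -0.0, 0.896]
contact_force: [0.7, -0.4, -0.8]
opening: 0.108
grasp_force: 88.4
```

```bash
cat >> h.py <<'E'
C=np.array([582,28.])
def st():
    s=r.sense();p=s['eef_pos'];y=s['tcp_rot'][2];d=C-p[:2]
    print('clk',round(s['clock'],2),'r',round(np.hypot(*d),1),'ang',round(np.degrees(np.arctan2(d[1],d[0])),2),'rpy',np.round(np.degrees(s['tcp_rot']),2),'lat',round(d@[-np.sin(y),np.cos(y)],2),'z',round(p[2],1))
    M=R.from_euler('xyz',s['tcp_rot']);print('F tool',M.inv().apply(s['contact_force']).round(1),'T',s['wrist_torque'].round(2),'grip',round(s['grasp_force'],1),'q6',s['qpos'][5].round(2))
E
python3 -c "
from h import *
st()
plan([582-152*.6246,28-152*.781,105],51.35)"
```

```text
clk 8.92 r 143.3 ang 51.17 rpy [179.99  -0.    51.32] lat -0.36 z 104.6
F tool [0.1 0.8 0.8] T [ 0.02  0.03 -0.  ] grip 88.4 q6 0.5
dp [-0.22  0.01 -0.01] turn [ 0.   -0.   -0.01] at [492.1 -83.7 104.6] [180.   -0.   51.3] clk 8.9167
```

Well aligned (tip at radius about 47). Now going in slowly.

Call:
{"fn": "play_rows", "kwargs": {"rows": [{"dp":[0.12,0,0],"turn":[0,0,0],"fingers":1},{"dp":[0.12,0,0],"turn":[0,0,0],"fingers":1},{"dp":[0,0,0],"turn":[0,0,0],"fingers":1},{"dp":[0,0,0],"turn":[0,0,0],"fingers":1}]}}

```text
clock: 9.25
eef_pos: [498.4, -75.9, 104.5]
tcp_rot: [3.141, -0.0, 0.896]
contact_force: [0.2, -0.3, -1.6]
opening: 0.109
grasp_force: 88.4
```

```bash
python3 -c "
from h import *
st()"
```

```text
clk 9.25 r 133.4 ang 51.17 rpy [ 1.7999e+02 -1.0000e-02  5.1330e+01] lat -0.38 z 104.5
F tool [-0.1  0.3  1.6] T [-0.05  0.    0.05] grip 88.4 q6 0.52
```

Call:
{"fn": "play_rows", "kwargs": {"rows": [{"dp":[0.1,0,0],"turn":[0,0,0],"fingers":1},{"dp":[0.1,0,0],"turn":[0,0,0],"fingers":1},{"dp":[0.1,0,0],"turn":[0,0,0],"fingers":1},{"dp":[0.1,0,0],"turn":[0,0,0],"fingers":1},{"dp":[0,0,0],"turn":[0,0,0],"fingers":1}]}}

```text
clock: 9.67
eef_pos: [508.7, -63.1, 104.5]
tcp_rot: [3.141, -0.0, 0.896]
contact_force: [0.1, 0.1, -1.1]
opening: 0.099
grasp_force: 88.7
```

```bash
python3 -c "
from h import *
st()
# arcs: 10 rows of -3 deg about C at r=117, starting 51.3
t=np.radians(51.3);t2=np.radians(51.3-60)
arc([582-117*np.cos(t2),28-117*np.sin(t2),103],51.3-60,12,p0=[582-117*np.cos(t),28-117*np.sin(t),105],yaw0=51.3)
arc([582-117*np.cos(t2),28-117*np.sin(t2),103],51.3-60,15,p0=[582-117*np.cos(t),28-117*np.sin(t),105],yaw0=51.3)
"
```

```text
clk 9.67 r 116.9 ang 51.2 rpy [ 1.7998e+02 -2.0000e-02  5.1330e+01] lat -0.26 z 104.5
F tool [0.1 0.  1.1] T [-0.05 -0.01  0.07] grip 88.7 q6 0.55
12 rows dp [ 0.011 -0.255  0.004] turn z 0.833
15 rows dp [ 0.007 -0.204  0.003] turn z 0.667
```

Call:
{"fn": "play_rows", "kwargs": {"rows": [{"dp":[0.0,-0.1,0.002],"turn":[0,0,0.333],"fingers":1},{"dp":[0.007,-0.204,0.003],"turn":[0,0,0.667],"fingers":1},{"dp":[0.007,-0.204,0.003],"turn":[0,0,0.667],"fingers":1},{"dp":[0.007,-0.204,0.003],"turn":[0,0,0.667],"fingers":1},{"dp":[0.007,-0.204,0.003],"turn":[0,0,0.667],"fingers":1}]}}

```text
clock: 10.08
eef_pos: [484.9, -37.6, 104.4]
tcp_rot: [3.138, -0.002, 0.577]
contact_force: [4.5, -7.6, -1.8]
opening: 0.103
grasp_force: 89.0
```

```bash
python3 -c "
from h import *
st()"
```

```text
clk 10.08 r 117.2 ang 34.03 rpy [ 1.7982e+02 -1.2000e-01  3.3060e+01] lat 1.99 z 104.4
F tool [-0.3  8.8  1.8] T [-1.26 -0.72 -0.73] grip 89.0 q6 0.92
```

Call:
{"fn": "play_rows", "kwargs": {"rows": [{"dp":[0.007,-0.204,0.003],"turn":[0,0,0.667],"fingers":1},{"dp":[0.007,-0.204,0.003],"turn":[0,0,0.667],"fingers":1},{"dp":[0.007,-0.204,0.003],"turn":[0,0,0.667],"fingers":1},{"dp":[0.007,-0.204,0.003],"turn":[0,0,0.667],"fingers":1},{"dp":[0.007,-0.204,0.003],"turn":[0,0,0.667],"fingers":1}]}}

```text
clock: 10.5
eef_pos: [468.6, -0.0, 103.7]
tcp_rot: [3.14, -0.002, 0.228]
contact_force: [4.6, -6.3, -3.1]
opening: 0.104
grasp_force: 89.1
```

Call:
{"fn": "play_rows", "kwargs": {"rows": [{"dp":[0.007,-0.204,0.003],"turn":[0,0,0.667],"fingers":1},{"dp":[0.007,-0.204,0.003],"turn":[0,0,0.667],"fingers":1},{"dp":[0.007,-0.204,0.003],"turn":[0,0,0.667],"fingers":1},{"dp":[0.007,-0.204,0.003],"turn":[0,0,0.667],"fingers":1},{"dp":[0.007,-0.204,0.003],"turn":[0,0,0.667],"fingers":1}]}}

```text
clock: 10.92
eef_pos: [466.0, 40.5, 103.0]
tcp_rot: [3.14, -0.002, -0.121]
contact_force: [3.2, -9.4, -1.4]
opening: 0.102
grasp_force: 89.1
```

Call:
{"fn": "play_rows", "kwargs": {"rows": [{"dp":[0.007,-0.204,0.003],"turn":[0,0,0.667],"fingers":1},{"dp":[0.007,-0.204,0.003],"turn":[0,0,0.667],"fingers":1},{"dp":[0,0,0],"turn":[0,0,0],"fingers":1}]}}

```text
clock: 11.17
eef_pos: [468.8, 57.1, 102.6]
tcp_rot: [3.141, -0.001, -0.261]
contact_force: [2.4, -8.1, -1.8]
opening: 0.106
grasp_force: 89.2
```

```bash
python3 -c "
from h import *
st()"
```

```text
clk 11.17 r 116.9 ang -14.42 rpy [ 1.7995e+02 -7.0000e-02 -1.4970e+01] lat 1.13 z 102.6
F tool [4.4 7.2 1.8] T [-1.44 -0.28 -0.59] grip 89.2 q6 1.95
```

Call:
{"fn": "play_rows", "kwargs": {"rows": [{"dp":[0.005,-0.204,0.005],"turn":[0,0,0.667],"fingers":1},{"dp":[0.005,-0.204,0.004],"turn":[0,0,0.667],"fingers":1},{"dp":[0.005,-0.204,0.004],"turn":[0,0,0.667],"fingers":1},{"dp":[0.005,-0.204,0.004],"turn":[0,0,0.667],"fingers":1},{"dp":[0.005,-0.204,0.004],"turn":[0,0,0.667],"fingers":1}]}}

```text
clock: 11.58
eef_pos: [484.0, 93.3, 101.4]
tcp_rot: [3.139, 0.0, -0.61]
contact_force: [-0.9, -9.7, -0.4]
opening: 0.106
grasp_force: 89.3
```

Call:
{"fn": "play_rows", "kwargs": {"rows": [{"dp":[0.005,-0.204,0.004],"turn":[0,0,0.667],"fingers":1},{"dp":[0.005,-0.204,0.004],"turn":[0,0,0.667],"fingers":1},{"dp":[0.005,-0.204,0.004],"turn":[0,0,0.667],"fingers":1},{"dp":[0.005,-0.204,0.004],"turn":[0,0,0.667],"fingers":1},{"dp":[0,0,0],"turn":[0,0,0],"fingers":1}]}}

```text
clock: 12.0
eef_pos: [505.8, 118.0, 100.5]
tcp_rot: [3.138, 0.001, -0.89]
contact_force: [-3.9, -6.5, 0.1]
opening: 0.106
grasp_force: 89.3
```

```bash
python3 -c "
from h import *
st()"
```

```text
clk 12.0 r 117.9 ang -49.72 rpy [ 1.7982e+02  4.0000e-02 -5.1020e+01] lat 2.67 z 100.5
F tool [ 2.6  7.1 -0.1] T [-1.15  0.55 -0.56] grip 89.3 q6 2.69
```

Call:
{"fn": "play_rows", "kwargs": {"rows": [{"dp":[0,0.05,0],"turn":[0,0,0],"fingers":1},{"dp":[-0.25,0,0],"turn":[0,0,0],"fingers":1},{"dp":[-0.4,0,0],"turn":[0,0,0],"fingers":1},{"dp":[-0.35,0,0],"turn":[0,0,0],"fingers":1},{"dp":[0,0,0],"turn":[0,0,0],"fingers":1}]}}

```text
clock: 12.42
eef_pos: [477.9, 149.4, 100.9]
tcp_rot: [3.141, 0.001, -0.885]
contact_force: [0.3, 0.1, -1.4]
opening: 0.112
grasp_force: 88.8
```

```bash
python3 - <<'E'
from m import *
st();from h import C
a=grab('scene');b=grab('top')
for c in((582.5,28.6),(582,28.5)):
  for z in(118,120): q=lines(b,c,z);print(q[:2])
print(np.round(q[2]).astype(int)[::2].tolist())
A=cv2.resize(a['bgr'][165:255,195:285],None,fx=5.5,fy=5.5,interpolation=cv2.INTER_CUBIC)
B=cv2.resize(b['bgr'][150:230,205:255],None,fx=6.19,fy=6.19,interpolation=cv2.INTER_CUBIC)[:495]
cv2.imwrite('pics/A5.png',np.hstack([A,B[:495]]))
yaw0=np.degrees(r.sense()['tcp_rot'][2]);t=np.radians(41)
arc([582-158*np.cos(t),28-158*np.sin(t),101.4],41,16)
E
```

```text
clk 12.42 r 159.9 ang -49.39 rpy [ 1.7996e+02  6.0000e-02 -5.0690e+01] lat 3.63 z 100.9
F tool [ 0.2 -0.3  1.4] T [ 0.04 -0.    0.01] grip 88.8 q6 2.75
(np.float64(3.5039016016725606), np.float64(5.3979571801779045))
(np.float64(3.466711708304738), np.float64(5.345730047826913))
(np.float64(3.4961208562887887), np.float64(5.363532085302947))
(np.float64(3.47309442256933), np.float64(5.347662282096409))
[121, 117, 125, 139, 143, 142, 142, 142, 142, 142, 142, 140, 141, 141, 133, 117, 110, 120, 135, 140, 142, 142, 142, 142, 142, 141, 141, 140, 138, 136, 126, 106, 112, 133, 140, 142, 143, 142, 141, 142, 143, 142, 142, 141, 136, 124, 120, 128, 138, 143, 144, 144, 144, 144, 144, 144, 143, 144, 144, 144, 132, 122, 125, 130, 141, 146, 146, 145, 145, 145, 146, 145, 145, 145, 141, 129, 118, 120, 134, 143, 145, 145, 145, 145, 145, 146, 146, 146, 146, 143, 139, 121, 109, 130, 144, 143, 144, 145, 146, 145, 145, 145, 146, 145, 136, 121, 110, 118, 133, 142, 144, 144, 144, 144, 144, 143, 143, 143, 141, 130]
16 rows dp [ 0.023  0.391 -0.   ] turn z -0.955
```

View pics/A5.png

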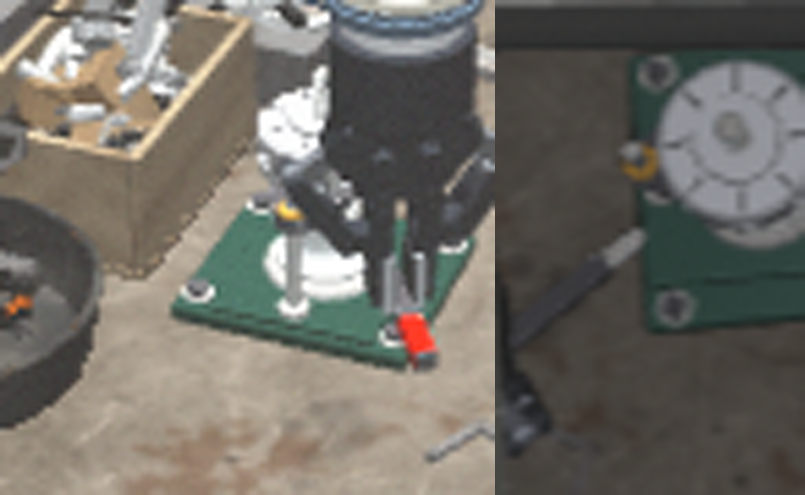

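The collar lines now read 3.5° (mod 45), so the collar has turned about 93°. The bar is drawn out, with its tip at top-view (228,188), clear of the collar. The next hole to use is at 48.5°.

```bash
python3 - <<'E'
from h import *
t=np.radians(48.5);arc([582-158*np.cos(t),28-158*np.sin(t),101.4],48.5,20)
E
```

```text
20 rows dp [ 0.018  0.339 -0.   ] turn z -0.826
```

Call:
{"fn": "play_rows", "kwargs": {"rows": [{"dp":[0.01,0.34,0],"turn":[0,0,-0.826],"fingers":1},{"dp":[0.01,0.34,0],"turn":[0,0,-0.826],"fingers":1},{"dp":[0.01,0.34,0],"turn":[0,0,-0.826],"fingers":1},{"dp":[0.01,0.34,0],"turn":[0,0,-0.826],"fingers":1},{"dp":[0.01,0.34,0],"turn":[0,0,-0.826],"fingers":1}]}}

```text
clock: 12.93
eef_pos: [437.0, 95.0, 101.1]
tcp_rot: [-3.141, -0.0, -0.449]
contact_force: [0.9, 0.1, -1.8]
opening: 0.109
grasp_force: 88.9
```

Call:
{"fn": "play_rows", "kwargs": {"rows": [{"dp":[0.01,0.34,0],"turn":[0,0,-0.826],"fingers":1},{"dp":[0.01,0.34,0],"turn":[0,0,-0.826],"fingers":1},{"dp":[0.02,0.34,0],"turn":[0,0,-0.826],"fingers":1},{"dp":[0.02,0.34,0],"turn":[0,0,-0.826],"fingers":1},{"dp":[0.02,0.34,0],"turn":[0,0,-0.826],"fingers":1}]}}

```text
clock: 13.35
eef_pos: [421.6, 29.0, 101.2]
tcp_rot: [3.142, -0.001, -0.016]
contact_force: [-0.3, -0.2, -1.8]
opening: 0.11
grasp_force: 88.9
```

Call:
{"fn": "play_rows", "kwargs": {"rows": [{"dp":[0.02,0.34,0],"turn":[0,0,-0.826],"fingers":1},{"dp":[0.02,0.34,0],"turn":[0,0,-0.826],"fingers":1},{"dp":[0.02,0.34,0],"turn":[0,0,-0.826],"fingers":1},{"dp":[0.02,0.34,0],"turn":[0,0,-0.826],"fingers":1},{"dp":[0.02,0.34,0],"turn":[0,0,-0.826],"fingers":1}]}}

```text
clock: 13.77
eef_pos: [436.0, -37.3, 101.2]
tcp_rot: [3.141, -0.001, 0.416]
contact_force: [0.2, 0.5, -2.2]
opening: 0.108
grasp_force: 88.9
```

Call:
{"fn": "play_rows", "kwargs": {"rows": [{"dp":[0.02,0.34,0],"turn":[0,0,-0.826],"fingers":1},{"dp":[0.02,0.34,0],"turn":[0,0,-0.826],"fingers":1},{"dp":[0.02,0.34,0],"turn":[0,0,-0.826],"fingers":1},{"dp":[0.02,0.34,0],"turn":[0,0,-0.826],"fingers":1},{"dp":[0.02,0.34,0],"turn":[0,0,-0.826],"fingers":1}]}}

```text
clock: 14.18
eef_pos: [476.8, -91.5, 101.1]
tcp_rot: [3.141, -0.0, 0.848]
contact_force: [-0.6, 0.8, -1.2]
opening: 0.105
grasp_force: 88.9
```

Call:
{"fn": "play_rows", "kwargs": {"rows": [{"dp":[0,0,0],"turn":[0,0,0],"fingers":1},{"dp":[0,0,0],"turn":[0,0,0],"fingers":1},{"dp":[0,0,0],"turn":[0,0,0],"fingers":1}]}}

```text
clock: 14.43
eef_pos: [475.6, -90.1, 100.8]
tcp_rot: [-3.141, 0.0, 0.842]
contact_force: [-0.8, 0.8, -2.5]
opening: 0.106
grasp_force: 88.9
```

```bash
python3 - <<'E'
from h import *
st();t=np.radians(48.5);plan([582-145*np.cos(t),28-145*np.sin(t),101.3],48.5)
a=grab('scene');s=r.sense();y=s['tcp_rot'][2];tip=s['eef_pos']+[96.5*np.cos(y),96.5*np.sin(y),3.1];print(proj(a,tip))
g=cv2.cvtColor(a['bgr'],cv2.COLOR_BGR2GRAY);u,v=map(int,proj(a,tip));print(g[v-5:v+6,u-5:u+10])
E
```

```text
clk 14.43 r 159.0 ang 48.0 rpy [-1.7996e+02  2.0000e-02  4.8220e+01] lat -0.63 z 100.8
F tool [ 0.  -1.1  2.5] T [-0.06  0.04 -0.02] grip 88.9 q6 0.54
dp [ 0.35  0.03 -0.01] turn [-0.01  0.   -0.05] at [475.6 -90.1 100.8] [-180.     0.    48.2] clk 14.4333
(np.float64(270.8886040104681), np.float64(187.5267533023173))
[[140 127 130 131 143 155 154 154 150 152 153 150 149 151 154]
 [141 133 133 145 156 161 163 163 157 156 156 155 146 146 143]
 [159 132 127 141 143 148 160 158 159 153 162 212 188 163 134]
 [241 142 144 145 137 142 153 167 221 248 247 248 246 159  77]
 [243 199 161 158 152 144 175 252 246 238 228 212 184 135  84]
 [247 189 149 150 138 131 135 140 139 151 139 140 134 117  85]
 [237 186 146 151 155 157 159 149 134 134 144 142 143 142 147]
 [231 161 153 158 161 165 163 163 155 153 141 142 146 144 150]
 [183 137 150 157 160 160 156 159 160 154 153 158 165 162 158]
 [134 136 146 143 146 145 135 135 141 140 141 150 158 159 163]
 [174 145 155 150 149 141 136 132 135 139 144 151 155 157 156]]
```

Call:
{"fn": "play_rows", "kwargs": {"rows": [{"dp":[0.2,0.02,0],"turn":[0,0,-0.05],"fingers":1},{"dp":[0.2,0,0],"turn":[0,0,0],"fingers":1},{"dp":[0.15,0,0],"turn":[0,0,0],"fingers":1},{"dp":[0.1,0,0],"turn":[0,0,0],"fingers":1},{"dp":[0,0,0],"turn":[0,0,0],"fingers":1}]}}

```text
clock: 14.9
eef_pos: [494.7, -70.2, 101.0]
tcp_rot: [3.141, -0.0, 0.851]
contact_force: [0.3, 0.2, -0.3]
opening: 0.103
grasp_force: 88.9
```

```bash
python3 -c "
from h import *
st()"
```

```text
clk 14.9 r 131.4 ang 48.38 rpy [ 1.7998e+02 -2.0000e-02  4.8740e+01] lat -0.81 z 101.0
F tool [0.4 0.1 0.3] T [ 0.02  0.05 -0.03] grip 88.9 q6 0.58
```

Call:
{"fn": "play_rows", "kwargs": {"rows": [{"dp":[0.1,0,0],"turn":[0,0,0],"fingers":1},{"dp":[0.1,0,0],"turn":[0,0,0],"fingers":1},{"dp":[0.1,0,0],"turn":[0,0,0],"fingers":1},{"dp":[0.06,0,0],"turn":[0,0,0],"fingers":1},{"dp":[0,0,0],"turn":[0,0,0],"fingers":1}]}}

```text
clock: 15.32
eef_pos: [503.8, -60.1, 101.0]
tcp_rot: [3.141, -0.0, 0.85]
contact_force: [-0.2, -0.1, -2.3]
opening: 0.1
grasp_force: 88.9
```

```bash
python3 -c "
from h import *
st()"
```

```text
clk 15.32 r 117.7 ang 48.41 rpy [ 1.7999e+02 -1.0000e-02  4.8690e+01] lat -0.58 z 101.0
F tool [-0.2 -0.1  2.3] T [ 0.03  0.06 -0.06] grip 88.9 q6 0.6
```

Call:
{"fn": "play_rows", "kwargs": {"rows": [{"dp":[0.0,-0.1,0.002],"turn":[0,0,0.333],"fingers":1},{"dp":[0.005,-0.204,0.003],"turn":[0,0,0.667],"fingers":1},{"dp":[0.005,-0.204,0.003],"turn":[0,0,0.667],"fingers":1},{"dp":[0.005,-0.204,0.003],"turn":[0,0,0.667],"fingers":1},{"dp":[0.005,-0.204,0.003],"turn":[0,0,0.667],"fingers":1}]}}

```text
clock: 15.73
eef_pos: [481.3, -33.4, 101.0]
tcp_rot: [3.139, -0.002, 0.531]
contact_force: [4.9, -7.4, -2.3]
opening: 0.105
grasp_force: 89.2
```

Call:
{"fn": "play_rows", "kwargs": {"rows": [{"dp":[0.005,-0.204,0.003],"turn":[0,0,0.667],"fingers":1},{"dp":[0.005,-0.204,0.003],"turn":[0,0,0.667],"fingers":1},{"dp":[0.005,-0.204,0.003],"turn":[0,0,0.667],"fingers":1},{"dp":[0.005,-0.204,0.003],"turn":[0,0,0.667],"fingers":1},{"dp":[0.005,-0.204,0.003],"turn":[0,0,0.667],"fingers":1}]}}

```text
clock: 16.15
eef_pos: [466.6, 4.6, 100.3]
tcp_rot: [3.14, -0.003, 0.182]
contact_force: [5.6, -7.5, -2.3]
opening: 0.105
grasp_force: 89.2
```

Call:
{"fn": "play_rows", "kwargs": {"rows": [{"dp":[0.005,-0.204,0.003],"turn":[0,0,0.667],"fingers":1},{"dp":[0.005,-0.204,0.003],"turn":[0,0,0.667],"fingers":1},{"dp":[0,0,0],"turn":[0,0,0],"fingers":1}]}}

```text
clock: 16.4
eef_pos: [464.3, 21.5, 100.0]
tcp_rot: [3.141, -0.003, 0.042]
contact_force: [3.6, -7.0, -1.9]
opening: 0.104
grasp_force: 89.2
```

```bash
python3 -c "
from h import *
st()
f=lambda d,n:(lambda t,t2:arc([582-117*np.cos(t2),28-117*np.sin(t2),100-d/30],np.degrees(t2),n,p0=[582-117*np.cos(t),28-117*np.sin(t),100],yaw0=np.degrees(t)))(0,np.radians(-d))
f(10,5)
"
```

```text
clk 16.4 r 117.9 ang 3.17 rpy [ 1.7994e+02 -1.6000e-01  2.3900e+00] lat 1.61 z 100.0
F tool [3.3 7.1 1.9] T [-1.34 -0.58 -0.65] grip 89.2 q6 1.57
5 rows dp [ 0.002 -0.102  0.002] turn z 0.333
```

Call:
{"fn": "play_rows", "kwargs": {"rows": [{"dp":[0.0,-0.102,0.002],"turn":[0,0,0.333],"fingers":1},{"dp":[0.0,-0.102,0.002],"turn":[0,0,0.333],"fingers":1},{"dp":[0.0,-0.102,0.002],"turn":[0,0,0.333],"fingers":1},{"dp":[0.0,-0.102,0.002],"turn":[0,0,0.333],"fingers":1},{"dp":[0.0,-0.102,0.002],"turn":[0,0,0.333],"fingers":1}]}}

```text
clock: 16.82
eef_pos: [464.7, 41.0, 99.6]
tcp_rot: [3.141, -0.002, -0.13]
contact_force: [3.5, -8.9, -1.6]
opening: 0.104
grasp_force: 89.2
```

Call:
{"fn": "play_rows", "kwargs": {"rows": [{"dp":[0.0,-0.051,0.001],"turn":[0,0,0.167],"fingers":1},{"dp":[0.0,-0.051,0.001],"turn":[0,0,0.167],"fingers":1},{"dp":[0.0,-0.051,0.001],"turn":[0,0,0.167],"fingers":1},{"dp":[0.0,-0.051,0.001],"turn":[0,0,0.167],"fingers":1},{"dp":[0.0,-0.051,0.001],"turn":[0,0,0.167],"fingers":1}]}}

```text
clock: 17.23
eef_pos: [466.0, 50.9, 99.3]
tcp_rot: [3.141, -0.002, -0.217]
contact_force: [2.9, -8.3, -1.5]
opening: 0.105
grasp_force: 89.3
```

```bash
python3 -c "
from h import *
st()"
```

```text
clk 17.23 r 118.3 ang -11.18 rpy [ 1.7994e+02 -1.0000e-01 -1.2430e+01] lat 2.58 z 99.3
F tool [4.6 7.5 1.5] T [-1.42 -0.34 -0.64] grip 89.3 q6 1.9
```

Call:
{"fn": "play_rows", "kwargs": {"rows": [{"dp":[0.002,-0.077,0.001],"turn":[0,0,0.25],"fingers":1},{"dp":[0.002,-0.077,0.001],"turn":[0,0,0.25],"fingers":1},{"dp":[0.002,-0.077,0.001],"turn":[0,0,0.25],"fingers":1},{"dp":[0.002,-0.077,0.001],"turn":[0,0,0.25],"fingers":1}]}}

```text
clock: 17.57
eef_pos: [469.0, 62.7, 99.0]
tcp_rot: [3.14, -0.001, -0.322]
contact_force: [1.5, -8.4, -1.4]
opening: 0.107
grasp_force: 89.3
```

```bash
python3 -c "
from h import *
st()"
```

```text
clk 17.57 r 118.2 ang -17.08 rpy [ 1.7994e+02 -6.0000e-02 -1.8460e+01] lat 2.84 z 99.0
F tool [4.1 7.5 1.4] T [-1.43 -0.23 -0.64] grip 89.3 q6 2.03
```

Call:
{"fn": "play_rows", "kwargs": {"rows": [{"dp":[0.004,-0.077,0.002],"turn":[0,0,0.25],"fingers":1},{"dp":[0.004,-0.077,0.001],"turn":[0,0,0.25],"fingers":1},{"dp":[0.004,-0.077,0.001],"turn":[0,0,0.25],"fingers":1},{"dp":[0.004,-0.077,0.001],"turn":[0,0,0.25],"fingers":1}]}}

```text
clock: 17.9
eef_pos: [473.2, 74.0, 98.6]
tcp_rot: [3.14, 0.0, -0.427]
contact_force: [-0.5, -8.7, -0.8]
opening: 0.102
grasp_force: 89.4
```

```bash
python3 -c "
from h import *
st()"
```

```text
clk 17.9 r 118.1 ang -22.92 rpy [179.9    0.   -24.46] lat 3.16 z 98.6
F tool [3.1 8.1 0.8] T [-1.37  0.08 -0.59] grip 89.4 q6 2.15
```

Call:
{"fn": "play_rows", "kwargs": {"rows": [{"dp":[0.004,-0.077,0.001],"turn":[0,0,0.25],"fingers":1},{"dp":[0.004,-0.077,0.001],"turn":[0,0,0.25],"fingers":1},{"dp":[0.004,-0.077,0.001],"turn":[0,0,0.25],"fingers":1},{"dp":[0.004,-0.077,0.001],"turn":[0,0,0.25],"fingers":1}]}}

```text
clock: 18.23
eef_pos: [478.6, 84.7, 98.2]
tcp_rot: [3.139, 0.001, -0.532]
contact_force: [-2.6, -6.2, 0.3]
opening: 0.105
grasp_force: 89.5
```

```bash
python3 -c "
from h import *
st()"
```

```text
clk 18.23 r 118.0 ang -28.74 rpy [ 1.7986e+02  6.0000e-02 -3.0460e+01] lat 3.55 z 98.2
F tool [ 0.9  6.6 -0.3] T [-1.31  0.33 -0.64] grip 89.5 q6 2.28
```

Call:
{"fn": "play_rows", "kwargs": {"rows": [{"dp":[0.004,-0.077,0],"turn":[0,0,0.25],"fingers":1},{"dp":[0.004,-0.077,0],"turn":[0,0,0.25],"fingers":1},{"dp":[0.004,-0.077,0],"turn":[0,0,0.25],"fingers":1},{"dp":[0.004,-0.077,0],"turn":[0,0,0.25],"fingers":1}]}}

```text
clock: 18.57
eef_pos: [485.0, 94.8, 98.0]
tcp_rot: [3.138, 0.002, -0.636]
contact_force: [-4.0, -6.3, 0.8]
opening: 0.105
grasp_force: 89.5
```

```bash
python3 -c "
from h import *
st()"
```

```text
clk 18.57 r 117.8 ang -34.54 rpy [ 1.798e+02  1.200e-01 -3.647e+01] lat 3.97 z 98.0
F tool [ 0.5  7.5 -0.8] T [-1.09  0.7  -0.54] grip 89.5 q6 2.4
```

Call:
{"fn": "play_rows", "kwargs": {"rows": [{"dp":[0.004,-0.082,0],"turn":[0,0,0.25],"fingers":1},{"dp":[0.004,-0.082,0],"turn":[0,0,0.25],"fingers":1},{"dp":[0.004,-0.082,0],"turn":[0,0,0.25],"fingers":1},{"dp":[0.004,-0.082,0],"turn":[0,0,0.25],"fingers":1}]}}

```text
clock: 18.9
eef_pos: [492.9, 104.7, 97.7]
tcp_rot: [3.137, 0.003, -0.741]
contact_force: [-6.6, -3.9, 1.0]
opening: 0.106
grasp_force: 89.6
```

```bash
python3 -c "
from h import *
st()"
```

```text
clk 18.9 r 117.6 ang -40.71 rpy [ 1.7973e+02  1.7000e-01 -4.2480e+01] lat 3.64 z 97.7
F tool [-2.3  7.3 -0.9] T [-0.84  1.01 -0.6 ] grip 89.6 q6 2.52
```

Call:
{"fn": "play_rows", "kwargs": {"rows": [{"dp":[0.002,-0.082,-0.003],"turn":[0,0,0.25],"fingers":1},{"dp":[0.002,-0.082,-0.003],"turn":[0,0,0.25],"fingers":1},{"dp":[0.002,-0.082,0],"turn":[0,0,0.25],"fingers":1},{"dp":[0.002,-0.082,0],"turn":[0,0,0.25],"fingers":1}]}}

```text
clock: 19.23
eef_pos: [501.9, 113.9, 97.8]
tcp_rot: [3.136, 0.003, -0.846]
contact_force: [-7.4, -2.9, 0.3]
opening: 0.105
grasp_force: 89.5
```

```bash
python3 -c "
from h import *
st()"
```

```text
clk 19.23 r 117.4 ang -46.99 rpy [179.68   0.18 -48.49] lat 3.08 z 97.8
F tool [-2.8  7.5 -0.3] T [-0.6   1.2  -0.63] grip 89.5 q6 2.64
```

Call:
{"fn": "play_rows", "kwargs": {"rows": [{"dp":[0.002,-0.08,-0.002],"turn":[0,0,0.25],"fingers":1},{"dp":[0.002,-0.08,0],"turn":[0,0,0.25],"fingers":1},{"dp":[0.002,-0.08,0],"turn":[0,0,0.25],"fingers":1},{"dp":[0.002,-0.08,0],"turn":[0,0,0.25],"fingers":1}]}}

```text
clock: 19.57
eef_pos: [510.4, 121.1, 97.4]
tcp_rot: [3.132, 0.003, -0.952]
contact_force: [-12.3, -7.9, 1.4]
opening: 0.107
grasp_force: 90.6
```

```bash
python3 -c "
from h import *
st()"
```

```text
clk 19.57 r 117.4 ang -52.44 rpy [179.47   0.2  -54.53] lat 4.28 z 97.4
F tool [-0.7 14.7 -1.2] T [-1.35  1.87 -1.08] grip 90.6 q6 2.75
```

Call:
{"fn": "play_rows", "kwargs": {"rows": [{"dp":[0,-0.03,0],"turn":[0,0,0.1],"fingers":1},{"dp":[0,0,0],"turn":[0,0,0],"fingers":1},{"dp":[0,0,0],"turn":[0,0,0],"fingers":1}]}}

```text
clock: 19.82
eef_pos: [511.1, 121.5, 97.2]
tcp_rot: [3.132, 0.003, -0.961]
contact_force: [-11.4, -6.3, 1.3]
opening: 0.109
grasp_force: 90.6
```

```bash
python3 - <<'E'
from m import *
st();b=grab('top')
for z in(117,):print(lines(b,(582.3,28.6),z)[:2])
E
```

```text
clk 19.82 r 117.4 ang -52.83 rpy [179.43   0.2  -55.06] lat 4.57 z 97.2
F tool [-1.4 13.  -1.1] T [-1.26  1.74 -1.06] grip 90.6 q6 2.76
(np.float64(4.680723031904587), np.float64(6.0765191049188205))
```

Call:
{"fn": "play_rows", "kwargs": {"rows": [{"dp":[0,-0.06,0],"turn":[0,0,0.1],"fingers":1},{"dp":[0,-0.03,0],"turn":[0,0,0],"fingers":1},{"dp":[0,0,0],"turn":[0,0,0],"fingers":1},{"dp":[0,0,0],"turn":[0,0,0],"fingers":1}]}}

```text
clock: 20.2
eef_pos: [512.9, 123.0, 96.8]
tcp_rot: [3.129, 0.004, -0.972]
contact_force: [-13.6, -10.1, 0.8]
opening: 0.105
grasp_force: 92.8
```

```bash
python3 - <<'E'
from m import *
st();b=grab('top')
for z in(117,):print(lines(b,(582.3,28.6),z)[:2])
a=grab('scene')
A=cv2.resize(a['bgr'][165:255,195:285],None,fx=5.5,fy=5.5,interpolation=cv2.INTER_CUBIC)
B=cv2.resize(b['bgr'][150:230,205:255],None,fx=6.19,fy=6.19,interpolation=cv2.INTER_CUBIC)[:495]
cv2.imwrite('pics/A6.png',np.hstack([A,B[:495]]))
E
```

```text
clk 20.2 r 117.4 ang -53.98 rpy [179.3    0.22 -55.68] lat 3.49 z 96.8
F tool [ 0.7 16.9 -0.6] T [-1.77  2.13 -1.31] grip 92.8 q6 2.78
(np.float64(4.637006719304984), np.float64(5.966439707968451))
```

View pics/A6.png

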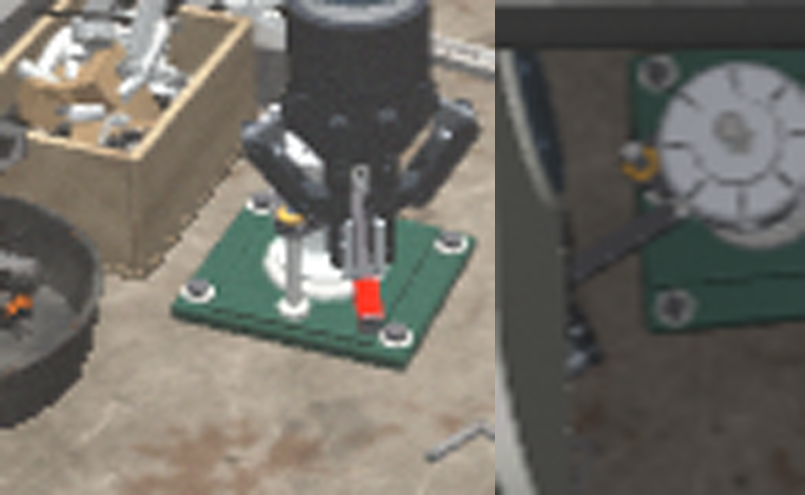

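The collar stays at 4.6° while the bar force rises to 17 N, so it is hard against its stop, about 182° from the start. The scene crop shows the bar still in its hole. Now relieving the bar and drawing it out.

Call:
{"fn": "play_rows", "kwargs": {"rows": [{"dp":[0,0.08,0],"turn":[0,0,0],"fingers":1},{"dp":[0,0.06,0],"turn":[0,0,0],"fingers":1},{"dp":[-0.1,0,0],"turn":[0,0,0],"fingers":1},{"dp":[-0.15,0,0],"turn":[0,0,0],"fingers":1},{"dp":[-0.2,0,0],"turn":[0,0,0],"fingers":1}]}}

```text
clock: 20.72
eef_pos: [502.0, 135.6, 98.0]
tcp_rot: [3.137, 0.001, -0.971]
contact_force: [-0.5, -1.2, -1.6]
opening: 0.108
grasp_force: 88.8
```

```bash
python3 - <<'E'
from m import *
st()
E
```

```text
clk 20.72 r 134.1 ang -53.39 rpy [ 1.7974e+02  5.0000e-02 -5.5630e+01] lat 5.25 z 98.0
F tool [0.7 1.1 1.6] T [-0.05  0.16 -0.04] grip 88.8 q6 2.8
```

Call:
{"fn": "play_rows", "kwargs": {"rows": [{"dp":[-0.3,0,0],"turn":[0,0,0],"fingers":1},{"dp":[-0.4,0,0],"turn":[0,0,0],"fingers":1},{"dp":[-0.4,0,0],"turn":[0,0,0],"fingers":1},{"dp":[-0.2,0,0],"turn":[0,0,0],"fingers":1},{"dp":[0,0,0],"turn":[0,0,0],"fingers":1}]}}

```text
clock: 21.13
eef_pos: [473.9, 181.3, 98.9]
tcp_rot: [-3.141, 0.0, -0.968]
contact_force: [0.2, -0.0, -0.8]
opening: 0.106
grasp_force: 89.1
```

```bash
python3 - <<'E'
from m import *
st();b=grab('top');print(lines(b,(582.3,28.6),117)[:2])
a=grab('scene');g=cv2.cvtColor(a['bgr'],cv2.COLOR_BGR2GRAY)
print(red(a,(200,290,200,290)),red(b,(150,240,170,250)))
arc([496,297,60],-20,10)
E
```

```text
clk 21.13 r 187.6 ang -54.81 rpy [-1.7999e+02  2.0000e-02 -5.5450e+01] lat 2.09 z 98.9
F tool [ 0.1 -0.2  0.8] T [0.03 0.01 0.  ] grip 89.1 q6 2.9
(np.float64(4.6696966389456565), np.float64(6.127117935151882))h.py:25: RuntimeWarning: Mean of empty slice.
  x0,x1,y0,y1=box;M=np.zeros_like(m);M[y0:y1,x0:x1]=m[y0:y1,x0:x1];ys,xs=np.nonzero(M);return xs.mean(),ys.mean(),len(xs),(xs.min(),xs.max(),ys.min(),ys.max())
  ret = ret.dtype.type(ret / rcount)
Traceback (most recent call last):
  File "h.py", line 25, in red
    x0,x1,y0,y1=box;M=np.zeros_like(m);M[y0:y1,x0:x1]=m[y0:y1,x0:x1];ys,xs=np.nonzero(M);return xs.mean(),ys.mean(),len(xs),(xs.min(),xs.max(),ys.min(),ys.max())
                                                                                                                             ~~~~~~^^
ValueError: zero-size array to reduction operation minimum which has no identity
```

```bash
python3 - <<'E'
from h import *
arc([496,285,60],0,12)
E
```

```text
12 rows dp [-0.074 -0.219  0.081] turn z -0.77
```

Call:
{"fn": "play_rows", "kwargs": {"rows": [{"dp":[-0.074,-0.22,0],"turn":[0,0,-0.77],"fingers":1},{"dp":[-0.074,-0.22,0],"turn":[0,0,-0.77],"fingers":1},{"dp":[-0.074,-0.22,0],"turn":[0,0,-0.77],"fingers":1},{"dp":[-0.074,-0.22,0],"turn":[0,0,-0.77],"fingers":1},{"dp":[-0.074,-0.22,0],"turn":[0,0,-0.77],"fingers":1}]}}

```text
clock: 21.65
eef_pos: [497.2, 220.6, 98.9]
tcp_rot: [-3.141, -0.001, -0.563]
contact_force: [0.3, 0.6, -1.9]
opening: 0.104
grasp_force: 89.0
```

Call:
{"fn": "play_rows", "kwargs": {"rows": [{"dp":[-0.074,-0.22,0],"turn":[0,0,-0.77],"fingers":1},{"dp":[-0.074,-0.22,0.1],"turn":[0,0,-0.77],"fingers":1},{"dp":[-0.074,-0.22,0.2],"turn":[0,0,-0.77],"fingers":1},{"dp":[-0.074,-0.22,0.2],"turn":[0,0,-0.77],"fingers":1},{"dp":[-0.074,-0.22,0.2],"turn":[0,0,-0.77],"fingers":1}]}}

```text
clock: 22.07
eef_pos: [500.9, 266.7, 70.6]
tcp_rot: [-3.141, -0.001, -0.16]
contact_force: [-0.2, 0.1, -1.7]
opening: 0.104
grasp_force: 89.0
```

Call:
{"fn": "play_rows", "kwargs": {"rows": [{"dp":[-0.074,-0.22,0.2],"turn":[0,0,-0.77],"fingers":1},{"dp":[-0.074,-0.22,0.1],"turn":[0,0,-0.77],"fingers":1},{"dp":[0,0,0.1],"turn":[0,0,0],"fingers":1},{"dp":[0,0,0],"turn":[0,0,0],"fingers":1},{"dp":[0,0,0],"turn":[0,0,0],"fingers":1}]}}

```text
clock: 22.48
eef_pos: [496.4, 284.2, 54.6]
tcp_rot: [3.141, 0.0, -0.005]
contact_force: [0.6, -0.6, -1.7]
opening: 0.106
grasp_force: 89.0
```

```bash
python3 - <<'E'
from h import *
st();a=grab('scene');b=grab('top');print(r.sense()['eef_pos'])
A=cv2.resize(a['bgr'][195:295,165:285],None,fx=4.5,fy=4.5,interpolation=cv2.INTER_CUBIC)
B=cv2.resize(b['bgr'][155:235,140:180],None,fx=5.625,fy=5.625,interpolation=cv2.INTER_CUBIC)
cv2.imwrite('pics/A7.png',np.hstack([A,B]))
E
```

```text
clk 22.48 r 270.2 ang -71.52 rpy [ 1.7998e+02  2.0000e-02 -2.6000e-01] lat -255.84 z 54.6
F tool [0.6 0.6 1.7] T [-0.02  0.05  0.01] grip 89.0 q6 2.09
[496.58573432 284.37003187  55.08831309]
```

View pics/A7.png

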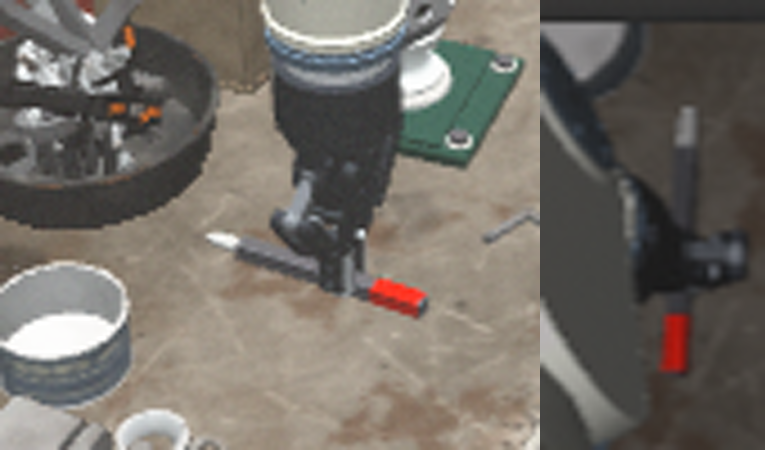

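The bar is held level over bare bench, with its tip at scene crop (208,238) and red end at (428,305), well away from the press and the tin. Lowering it gently.

Call:
{"fn": "play_rows", "kwargs": {"rows": [{"dp":[0,0,0.25],"turn":[0,0,0],"fingers":1},{"dp":[0,0,0.35],"turn":[0,0,0],"fingers":1},{"dp":[0,0,0.25],"turn":[0,0,0],"fingers":1},{"dp":[0,0,0.15],"turn":[0,0,0],"fingers":1},{"dp":[0,0,0.1],"turn":[0,0,0],"fingers":1}]}}

```text
clock: 23.0
eef_pos: [495.7, 284.5, 9.7]
tcp_rot: [3.141, 0.001, -0.002]
contact_force: [-0.1, -0.1, -1.7]
opening: 0.106
grasp_force: 89.1
```

Call:
{"fn": "play_rows", "kwargs": {"rows": [{"dp":[0,0,0.05],"turn":[0,0,0],"fingers":1},{"dp":[0,0,0.03],"turn":[0,0,0],"fingers":1},{"dp":[0,0,0],"turn":[0,0,0],"fingers":1},{"dp":[0,0,0],"turn":[0,0,0],"fingers":1}]}}

```text
clock: 23.33
eef_pos: [496.4, 285.1, 7.9]
tcp_rot: [-3.141, -0.0, -0.002]
contact_force: [0.1, -0.2, -1.4]
opening: 0.102
grasp_force: 89.1
```

```bash
python3 - <<'E'
from h import *
st()
E
```

```text
clk 23.33 r 271.0 ang -71.58 rpy [-1.7999e+02 -3.0000e-02 -1.0000e-01] lat -256.94 z 7.9
F tool [0.1 0.2 1.4] T [0.01 0.01 0.01] grip 89.1 q6 2.09
```

Call:
{"fn": "play_rows", "kwargs": {"rows": [{"dp":[0,0,0.06],"turn":[0,0,0],"fingers":1},{"dp":[0,0,0.04],"turn":[0,0,0],"fingers":1},{"dp":[0,0,0.03],"turn":[0,0,0],"fingers":1},{"dp":[0,0,0],"turn":[0,0,0],"fingers":1}]}}

```text
clock: 23.67
eef_pos: [496.2, 285.0, 2.9]
tcp_rot: [-3.141, -0.0, -0.002]
contact_force: [-0.2, -0.0, 4.7]
opening: 0.108
grasp_force: 89.9
```

```bash
python3 - <<'E'
from h import *
st()
E
```

```text
clk 23.67 r 271.0 ang -71.55 rpy [-1.7999e+02 -1.0000e-02 -1.0000e-01] lat -256.9 z 2.9
F tool [-0.2  0.  -4.7] T [-0.13  0.29  0.06] grip 89.9 q6 2.09
```

On the bench. Opening and withdrawing upward.

Call:
{"fn": "play_rows", "kwargs": {"rows": [{"dp":[0,0,0],"turn":[0,0,0],"fingers":0.7},{"dp":[0,0,0],"turn":[0,0,0],"fingers":0.5},{"dp":[0,0,0],"turn":[0,0,0],"fingers":0.4},{"dp":[0,0,-0.2],"turn":[0,0,0],"fingers":0.4},{"dp":[0,0,-0.5],"turn":[0,0,0],"fingers":0.4}]}}

```text
clock: 24.08
eef_pos: [494.5, 284.1, 29.0]
tcp_rot: [3.139, 0.004, -0.002]
contact_force: [-0.3, 0.1, -0.4]
opening: 0.603
grasp_force: 0.0
```

Call:
{"fn": "play_rows", "kwargs": {"rows": [{"dp":[0,0,-0.8],"turn":[0,0,0],"fingers":0.4},{"dp":[0,0,-0.8],"turn":[0,0,0],"fingers":0.4},{"dp":[0,0,-0.6],"turn":[0,0,0],"fingers":0.4},{"dp":[0,0,0],"turn":[0,0,0],"fingers":0.4},{"dp":[0,0,0],"turn":[0,0,0],"fingers":0.4}]}}

```text
clock: 24.5
eef_pos: [497.1, 285.5, 120.4]
tcp_rot: [-3.14, -0.003, -0.002]
contact_force: [0.2, -0.3, 0.5]
opening: 0.597
grasp_force: 0.0
```

```bash
python3 - <<'E'
from m import *
st();a=grab('scene');b=grab('top');print(lines(b,(582.3,28.6),117)[:2])
A=cv2.resize(a['bgr'][195:295,165:285],None,fx=5,fy=5,interpolation=cv2.INTER_CUBIC)
cv2.imwrite('pics/A8.png',A)
ra=red(a,(230,275,235,290));print(ra,onz(a,*ra[:2],8))
E
```

```text
clk 24.5 r 271.1 ang -71.76 rpy [-1.7989e+02 -1.8000e-01 -1.0000e-01] lat -257.36 z 120.4
F tool [ 0.2  0.3 -0.5] T [-0.   -0.01  0.  ] grip 0.0 q6 2.09
(np.float64(4.67218515691854), np.float64(6.170539986889177))
(np.float64(252.74576271186442), np.float64(274.4237288135593), 59, (np.int64(248), np.int64(258), np.int64(271), np.int64(278))) [458.93802495 281.95904691   8.        ]
```

View pics/A8.png

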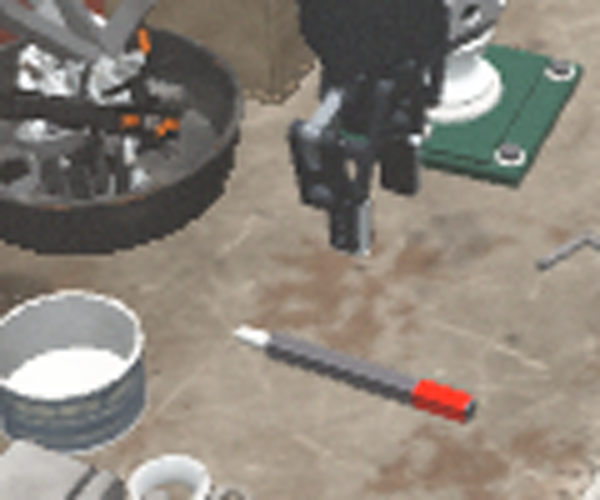

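The bar lies flat on the bench from crop (235,333) to (475,408), the gripper is clear above it, and the collar is unmoved. Handing in.

```bash
python3 -c "
from rig import r
print(r.sign_off())"
```

```text
the job is handed in; nothing more can be done
None
```

I turned the collar about 182° with the bar, using two holes, until it came up hard on its stop at about 17 N. I then laid the bar flat on the bench clear of the press and handed the job in; no verdict was returned, and I inferred the plate's seating from the collar stopping rather than measuring it.

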